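# Seat the imaging lens in its V-block against the back stop

### The arm

A 6-joint arm with a two-finger parallel gripper is mounted at the origin on the work surface. World frame = base frame: x ahead of the robot, y to its left, z up, the work surface at z = 0. Lengths are in m, angles in degrees, forces in N, time in s.
With the tool pointing down it reaches from about 0.325 to 0.775 m from the base axis. Payload 5.5 kg.
Tool frame: the origin (TCP) lies at the centre of the arm's flange, where the gripper is bolted on; the fingertips stand 182 mm ahead of it and the grasp point (between the pads) lies 163 mm ahead of it; z points along the fingers, y is the direction in which the jaws open and shut (so a half turn about z gives the same grasp; the last joint's range is limited). The gripper opens to 88 mm and grips with 3 to 60 N. Pads are 20 mm wide; open, the fingers measure 115 mm over their backs; the gripper's body (75 mm by 178 mm) begins 61 mm behind the grasp point.
Start: joints at [65.907, 5.22, 70.514, -0, 104.267, -3.249], TCP at [0.214, 0.561, 0.405] pointing down, gripper open.
Joint ranges: [-164.24, 164.24], [-49.07, 125.15], [9.68, 141.18], [-86.29, 266.29], [3.28, 154.24], [-151.56, 151.56]. Speed limits (degrees/s): [147.25, 147.25, 172.46, 180, 180, 180].

### API

Orientations are given as a 3x3 rotation matrix whose columns are the frame's x, y, z axes.
In Python, from plant import manip gives the robot as it stands.
- The arm moves only by the tool play_rows, never from a script. Its argument "series" is a list of rows, each an object of numbers: "tx", "ty", "tz": the shift along the tool's x, y, z in mm; "turn": the turn about the tool's z in degrees. In form: [{"tx": .., "ty": .., "tz": .., "turn": ..}, ...]. A call has 1 to 20 rows; each row shifts and turns the pose as measured when the row begins, along the tool's axes as they then stand; what a row does not reach is not made up. A row lasts 1/10 s, in which the tool goes at most 50 mm and 8.59 degrees, less where a joint would pass 70% of its speed; a pose out of reach is approached as far as the arm can. A call with a gripper value outside its range is refused whole. "fingers" is the opening, from 0 (shut) to 1 (fully open), set as the call begins (left out, the last holds). The fingers move at their own pace and stop on an object; "force" is the grip in N (left out, the last holds). Time passes only in rows, so rows that do not move let the fingers close. It gives the time, the measured TCP pose, the force and the opening at its end, in the units of the state.
- manip.get_state(): the state, without advancing time (a new reading comes with each control period).
- manip.snapshot(name): name is "scene" or "side" or "wrist"; returns a dict with "color" (420x560x3 uint8, red, green, blue), "z_map" (420x560 float32, m along the optical axis (not along the pixel's ray), 0 where there is no reading), "K" (3x3 intrinsics, pixels), "R" (3x3) and "t" (3): a world point X has camera coordinates R X + t; the wrist camera has in their place "tool_from_camera" (4x4, takes a point from camera to tool coordinates, whose origin is the TCP and whose axes are the flange's). Camera axes: x right, y down, z forward; pixel columns grow to the right and rows downward; lengths in m; the calibration is good to about 2 mm. The wrist camera is an equidistant fisheye: a pixel r from the principal point sees the ray r / f radians off the axis. A picture is of the moment at which its call begins: read the wrist's pose just before it.
- manip.finish_job(): hands the job in, once; it reports no verdict.
The state is a dict: "time": time; "qpos": joint angles; "joint_velocities": joint speeds; "effort": joint torques, N m; "position": TCP position; "ee_rot": TCP orientation; "force": force on the tool from outside, world axes, zero at the start; "torque": the same for the moment, N m; "opening": finger opening in m.
Only numpy, scipy, OpenCV 4.12 (cv2) and the standard library are available. Lean on these libraries where they do the work, as an engineer would, in place of code of your own. Each camera call takes 0.05 s, during which the arm holds its last target.

### The job

Take the black lens barrel from its cradle and lay it gently in the V of the metal block, its narrow steel nose towards the back stop but short of it, then push it along the groove by its capped end until both flanks carry it and the nose has driven the stop's small sprung tip right in, fully home. The stop is set to a different depth each time, so feel for it; press with a steady 12 N or so for half a second, never over 18 N, then let go and leave the lens seated with its nose still bearing on the tip. It is delicate: do not load it on the V with more than 25 N either, and leave the other things on the bench where they are.

Things in the scene. Friction and masses are not known exactly. Their poses are not given: they have to be found in the camera images.
- lens_mid (a point): Lens of about 0.2 kg: a lying round black barrel, 40 mm in diameter, 60 mm long; this point is on its axis at mid-barrel. Its x axis runs along the barrel to the nose; it may roll about it. It starts level in the cradle, axis 45 mm above the bench. In the cradle and in the V-block, fingers can pass down 28 mm below its axis on both sides
- lens_nose (a point): Centre of the flat end face of the lens's steel nose, 24 mm in diameter, which stands out 10 mm from the barrel's +x end; 40 mm from lens_mid along its +x
- lens_cap (a point): Centre of the flat end face of the rigid white dust cap, 36 mm in diameter, which stands out 8 mm from the barrel's -x end and is what may be pushed; 38 mm from lens_mid along -x
- lens: The lens as a whole; same point and axes as lens_mid
- vblock: Fixed aluminium V-block on a base plate 160 x 100 x 12 mm. Origin: centre of the plate's underside, on the bench. The groove runs along its x axis, open at the -x end, with the back stop at the +x end; z is up. A barrel resting on both flanks has its axis 58 mm above the bench and slides with about 1 N of friction
- flank_left: The V's flat flank on the block's +y side, sloping 30 degrees from level (120 degree V), from x = -55 to +40 mm and reaching 17 mm out from the groove's middle, so that the barrel overhangs it; given at the block's origin (fixed to it)
- flank_right: The V's flank on the block's -y side, the mirror image of flank_left; given at the block's origin (fixed to it)
- stop: The back stop, given at the block's origin (fixed to it): an upright steel bracket 10 mm thick, 34 mm wide, top 76 mm above the bench, with a set screw 16 mm across through it on the lens axis, and in the screw a 12 mm ball tip on a weak spring (0.2 N, 3 mm travel) that bottoms hard. How far the screw sticks out differs each time and is not measured
- bracket_face (a point): Point on the bracket's face that looks to the block's -x, on the seated lens axis: 65 mm from the block's origin along x, 58 mm up; axes as the block's. The fully home nose stands 7 to 31 mm before it (unknown screw setting), and first touches the sprung tip 3 mm earlier. A nose laid 40 to 50 mm before it is clear of the tip and the lens well supported
- cradle: Fixed grey plastic cradle, plate 80 x 80 x 10 mm with two sloping strips, that holds the lens along its x axis at the start; origin at the centre of the underside
- spare_barrel: Bystander, loose: a shorter spare barrel, standing upright, 34 mm across and 45 mm tall; origin at its underside
- vial: Bystander, loose: small clear vial with a white cap, 30 mm across, 60 mm tall; origin at its underside
- cap_ring: Bystander, loose: white plastic ring, 40 mm across, 14 mm tall, lying flat; origin at its underside
- driver: Bystander, loose: screwdriver lying down, 170 mm long; origin at its underside
- reagent_jar: Bystander, loose: amber bottle, 60 mm across, 90 mm tall; origin at its underside
- mouse: Bystander, loose: black computer mouse, 105 x 60 x 31 mm; origin at its underside

How it is judged (in metres and radians):
On the way, in this order (a step that is already met when the one before it is completed fails the run):
1. the lens is lifted clear of its cradle (height (world z) of lens_mid above 0.075 m and contact force between lens and cradle below 0.01 N), for 0.1 s.
2. the lens lies on both flanks, nose towards the stop and clear of its tip (contact force between lens and flank_left above 0.15 N and contact force between lens and flank_right above 0.15 N and contact force between lens and stop below 0.01 N and x of lens_nose in the frame of bracket_face between -0.065 and -0.005 m), for 0.2 s.
3. the lens is pressed on the stop with 4 N or more for 0.3 s, with both flanks in contact (contact force between lens and flank_left above 0.15 N and contact force between lens and flank_right above 0.15 N and contact force between lens and stop above 4 N), for 0.3 s.
At the end, for the whole second after the job is handed in: The released lens rests on both flanks, nose towards the stop and still bearing on its sprung tip (over 0.08 N), axis within 2 mm and 2 degrees of the groove's line, at rest (contact force between lens and flank_left above 0.15 N and contact force between lens and flank_right above 0.15 N and contact force between lens and stop above 0.08 N and x of lens_nose in the frame of bracket_face between -0.0355 and -0.0045 m and angle between the x axis of lens_mid and the x axis of vblock, either way round below 0.035 rad and y of lens_mid in the frame of bracket_face between -0.002 and 0.002 m and z of lens_mid in the frame of bracket_face between -0.002 and 0.002 m and linear speed of lens below 0.01 m/s and contact force between the fingers and lens below 0.01 N); the robot touches nothing.
It fails at once if the lens is pressed on the stop with more than 18 N (contact force between lens and stop above 18 N).
It fails at once if the lens is loaded on the V flanks with more than 25 N (contact force between lens and flank_left above 25 N or contact force between lens and flank_right above 25 N).
It fails at once if a bystander is moved by more than 30 mm (distance of any of spare_barrel, vial, cap_ring, driver, reagent_jar, mouse from where it was at the start of the episode above 0.03 m).
It also fails if it takes over 69 s, if anything falls off the work surface, if the arm or the gripper's body presses on something with over 40 N, if the wrist force passes 120 N, or if a joint passes its speed limit or range.

## Working session

There is one attempt and no reset: what is moved stays moved. The work goes in short steps, Python scripts to look and compute and a tool call to move; the robot and the scene stay as the last step left them, time stands still between calls to the robot, and variables do not carry over. Pictures are saved under pics/ and viewed, and the job is handed in when it is done.

Besides the shell and the picture viewer there is one more tool, called after ">>>" in YAML: its name, and indented under it one key for each argument. play_rows: Moves the arm, as the interface text tells. Its arguments: {"type":"object","properties":{"series":{"type":"array","items":{"type":"object","properties":{"tx":{"type":"number"},"ty":{"type":"number"},"tz":{"type":"number"},"turn":{"type":"number"}}}},"fingers":{"type":"number"},"force":{"type":"number"}},"required":["series"]}

```bash
ls; mkdir -p pics; python3 - <<'E'
from plant import manip
import cv2
s=manip.get_state();print(s)
for n in ["scene","side","wrist"]:
    d=manip.snapshot(n);cv2.imwrite(f"pics/a_{n}.png",d["color"][:,:,::-1])
    import numpy as np
    np.savez(f"a_{n}.npz",**d)
    print(n,{k:d[k] for k in d if k not in("color","z_map")})
E
```

```text
pics
{'time': 0.0, 'qpos': array([ 6.59055977e+01,  5.26154216e+00,  7.05812869e+01, -6.23999702e-04,
        1.04267026e+02, -3.24972253e+00]), 'joint_velocities': array([-0.01142213, -0.00389062, -0.10281067,  0.03646809, -0.01325945,
       -0.04027553]), 'effort': array([ 1.29031487e-03, -4.46433949e+01, -4.06467640e+01,  6.99672033e-02,
        2.85809732e-02, -2.04937915e-04]), 'position': array([0.21353509, 0.56076859, 0.40352876]), 'ee_rot': array([[-9.34547487e-01,  3.55837598e-01, -7.73096275e-04],
       [ 3.55838425e-01,  9.34545845e-01, -1.75458616e-03],
       [ 9.81461881e-05, -1.91484144e-03, -9.99998162e-01]]), 'force': array([-0.05308296,  0.01270761, -1.21993916]), 'torque': array([0.00565633, 0.02145154, 0.02522563]), 'opening': 0.08768460965548418}
scene {'K': array([[491.52090641,   0.        , 278.94053776],
       [  0.        , 491.52090641, 207.08578909],
       [  0.        ,   0.        ,   1.        ]]), 'R': array([[-0.86925711,  0.49432088,  0.00624134],
       [ 0.29579179,  0.5301791 , -0.79461773],
       [-0.39610516, -0.68888097, -0.60707801]]), 't
[... 246 characters left out ...]
60457984, -0.01748754],
       [-0.43535245,  0.59303806, -0.67732865],
       [ 0.41987002, -0.53177917, -0.73547269]]), 't': array([0.41266505, 0.35280417, 0.76291161])}
wrist {'K': array([[325.1922621 ,   0.        , 275.30617449],
       [  0.        , 325.1922621 , 209.76674784],
       [  0.        ,   0.        ,   1.        ]]), 'tool_from_camera': array([[ 4.66404488e-05, -9.64345143e-01, -2.64647770e-01,
         7.27431051e-02],
       [ 9.99999901e-01, -7.18954162e-05,  4.38214309e-04,
        -2.02323920e-05],
       [-4.41616803e-04, -2.64647764e-01,  9.64345045e-01,
         1.96451747e-02],
       [ 0.00000000e+00,  0.00000000e+00,  0.00000000e+00,
         1.00000000e+00]])}
```

View pics/a_scene.png

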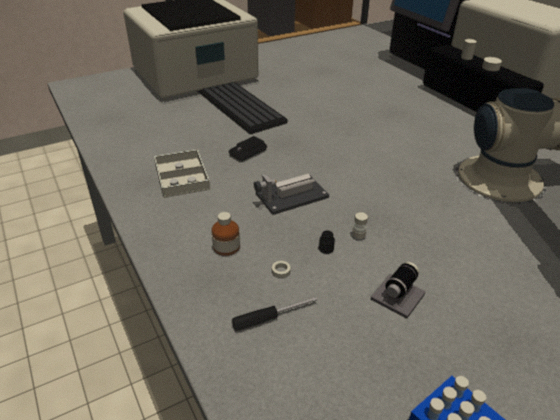

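View pics/a_side.png

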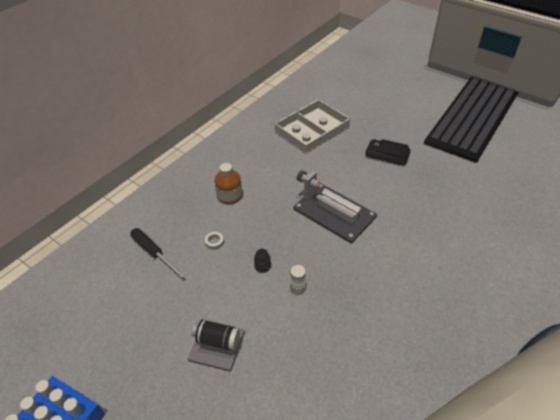

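View pics/a_wrist.png

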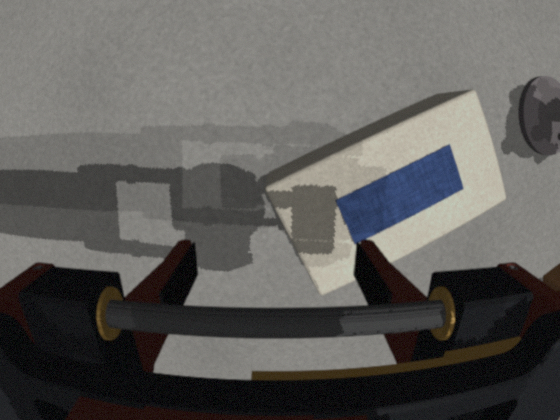

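The scene view has the V-block at about (290,190) with its stop end at (268,185), and the lens in its cradle at (400,285) with the nose toward (392,293). The side view has the block at (335,208) and the lens at (218,335) with the nose at the left. Next I'll measure both.

```bash
cat > h.py <<'E'
import numpy as np
def cloud(f):
    d=np.load(f); z=d["z_map"]; K=d["K"]; v,u=np.mgrid[0:z.shape[0],0:z.shape[1]]
    P=np.stack([(u-K[0,2])/K[0,0]*z,(v-K[1,2])/K[1,1]*z,z],-1)
    W=(P-d["t"])@d["R"]; W[z<=0]=np.nan
    return W,d["color"]
E
python3 - <<'E'
from h import *
import cv2
for n,pts in (("scene",dict(block=(290,190),stop=(268,185),lens=(400,282),nose=(392,293),vial=(360,228),spare=(327,243),ring=(281,268),jar=(226,240),mouse=(248,149),drv=(256,318))),("side",dict(block=(335,205),stop=(311,183),lens=(218,335),nose=(197,331),vial=(298,275),spare=(262,262),ring=(214,240)))):
    W,c=cloud(f"a_{n}.npz")
    for k,(u,v) in pts.items(): print(n,k,W[v,u].round(4))
    b=W[...,2]; print(np.nanmedian(b[300:340,100:130]))
# color+height crops
for n,(u0,v0,u1,v1) in (("scene",(240,160,340,215)),("scene",(365,250,430,320)),("side",(285,165,385,245)),("side",(180,305,250,370))):
    _,c=cloud(f"a_{n}.npz"); k=min(800//(u1-u0),600//(v1-v0))
    cv2.imwrite(f"pics/b_{n}_{u0}.png",cv2.resize(c[v0:v1,u0:u1,::-1],None,fx=k,fy=k,interpolation=cv2.INTER_CUBIC))
E
```

```text
scene block [ 0.5428 -0.1885  0.0279]
scene stop [ 0.6034 -0.1906  0.0622]
scene lens [0.5373 0.2073 0.0592]
scene nose [0.5552 0.2097 0.0409]
scene vial [0.4835 0.0171 0.0312]
scene spare [0.5728 0.0189 0.0267]
scene ring [ 0.6812  0.0089 -0.0049]
scene jar [ 0.7663 -0.0778  0.0441]
scene mouse [ 0.5425 -0.4196  0.0251]
scene drv [0.7992 0.1217 0.0203]
-0.7540105163488927
side block [ 0.5165 -0.1891  0.0469]
side stop [ 0.5875 -0.2003  0.0633]
side lens [0.5019 0.1966 0.0653]
side nose [0.5364 0.2119 0.0639]
side vial [0.4671 0.0148 0.0619]
side spare [0.5529 0.0168 0.0361]
side ring [ 6.913e-01  1.200e-02 -4.000e-04]
0.0014534369862475218
```

```bash
python3 - <<'E'
from h import *
import cv2
for n in ("scene","side"):
    W,c=cloud(f"a_{n}.npz"); X=W.reshape(-1,3)
    for nm,cx,cy,zl,zh in (("plate",.53,-.19,.007,.018),("blocktop",.53,-.19,.035,.09),("craplate",.52,.2,.005,.015),("lens",.52,.2,.04,.08)):
        m=(np.hypot(X[:,0]-cx,X[:,1]-cy)<.11)&(X[:,2]>zl)&(X[:,2]<zh)
        P=X[m]; r=cv2.minAreaRect((P[:,:2]*1000).astype(np.float32))
        print(n,nm,m.sum(),[np.round(a,1) for a in r],"mean",P.mean(0).round(4),"zmax",P[:,2].max().round(4))
E
```

```text
scene plate 887 [array([ 531.3, -197.1]), array([100.4, 160.9]), np.float64(87.4)] mean [ 0.5392 -0.1821  0.0099] zmax 0.018
scene blocktop 472 [array([ 553.9, -201.3]), array([ 39.5, 156.5]), np.float64(85.7)] mean [ 0.5704 -0.2007  0.0495] zmax 0.0753
scene craplate 804 [array([524.3, 196. ]), array([81.8, 80.4]), np.float64(22.5)] mean [0.5299 0.2054 0.0078] zmax 0.0149
scene lens 706 [array([520.7, 194.9]), array([80.5, 39.9]), np.float64(22.1)] mean [0.5255 0.2001 0.0558] zmax 0.0668
side plate 1733 [array([ 518.8, -188.4]), array([150.3, 172.4]), np.float64(85.0)] mean [ 0.5157 -0.1899  0.0141] zmax 0.018
side blocktop 793 [array([ 547.3, -203.6]), array([ 37.4, 156.7]), np.float64(86.6)] mean [ 0.5504 -0.203   0.0515] zmax 0.0811
side craplate 1025 [array([519.5, 191.9]), array([197.9, 214.3]), np.float64(81.5)] mean [0.5057 0.2087 0.0107] zmax 0.015
side lens 1039 [array([515.9, 193.3]), array([79.8, 40.2]), np.float64(23.4)] mean [0.5093 0.1963 0.06  ] zmax 0.0699
```

View pics/b_side_285.png

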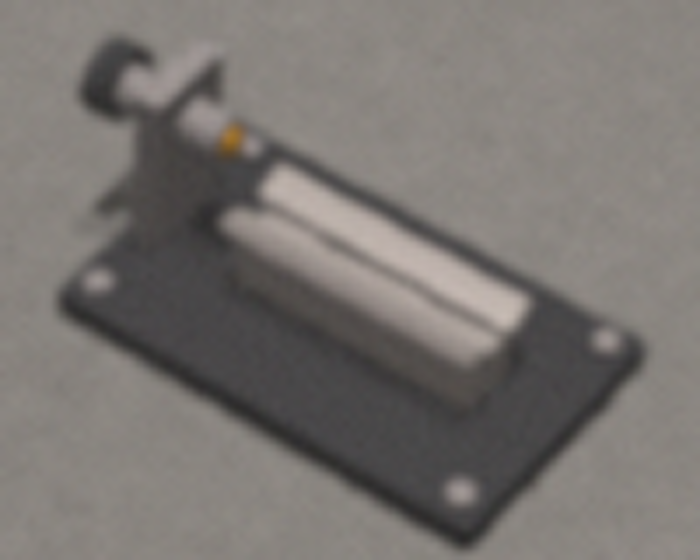

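View pics/b_side_180.png

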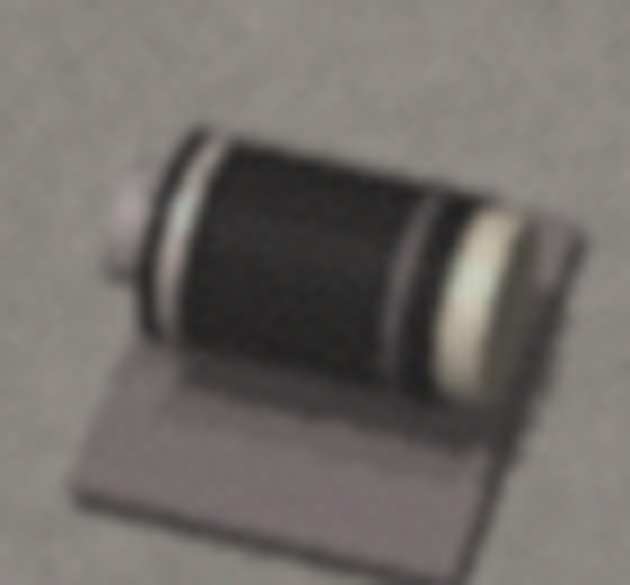

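View pics/b_scene_240.png

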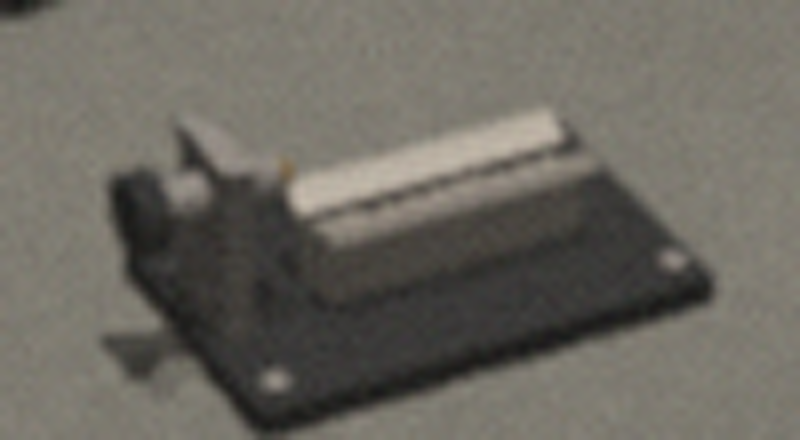

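The coarse fixes agree with the stated sizes: lens mid about (0.518, 0.194) with its axis at +22.7°, and block about (0.525, -0.195) with its axis near -3°. I'll turn and move above the lens for a closer wrist look.

>>> play_rows:
  series:
    - {"turn":-7.2}
    - {"turn":-7.2}
    - {"turn":-7.2}
    - {"turn":-7.2}
    - {"turn":-7.2}
    - {"turn":-7.2}

```text
$.series[0]: bad value
```

```bash
cat >> h.py <<'E'
def go(x=None,y=None,z=None,yaw=None):
    "shift (mm, tool axes) and turn from measured pose to the target"
    from plant import manip
    s=manip.get_state(); p=np.array(s["position"]);R=np.array(s["ee_rot"])
    t=np.array([p[0] if x is None else x,p[1] if y is None else y,p[2] if z is None else z])
    cy=np.degrees(np.arctan2(R[1,0],R[0,0]))
    print("t",round(s["time"],2),"p",p.round(4),"yaw",cy.round(2),"tilt z",R[:,2].round(4),"F",np.round(s["force"],2),"op",round(s["opening"],4))
    print("tool mm",(R.T@(t-p)*1000).round(2), "" if yaw is None else ("turn",round(-((yaw-cy+180)%360-180),2)))
E
python3 -c "
from h import *
go(.518,.194,.40,-157.3)"
```

```text
t 0.15 p [0.2135 0.5608 0.4038] yaw 159.16 tilt z [-6.0e-04 -1.3e-03 -1.0e+00] F [-0.16  0.12 -0.91] op 0.0879
tool mm [-415.07 -234.43    4.09] ('turn', np.float64(-43.54))
```

All four keys are needed in each row.

>>> play_rows:
  series:
    - {"tx":0,"ty":0,"tz":0,"turn":-7.2}
    - {"tx":0,"ty":0,"tz":0,"turn":-7.2}
    - {"tx":0,"ty":0,"tz":0,"turn":-7.2}
    - {"tx":0,"ty":0,"tz":0,"turn":-7.2}
    - {"tx":0,"ty":0,"tz":0,"turn":-7.2}
    - {"tx":0,"ty":0,"tz":0,"turn":-7.2}

```text
time: 0.75
position: [0.2136, 0.5609, 0.4007]
ee_rot: [[-0.914, -0.406, -0.003], [-0.406, 0.914, -0.006], [0.005, -0.005, -1.0]]
force: [-0.6, 0.2, -0.9]
opening: 0.0875
```

```bash
python3 -c "
from h import *
go(.518,.194,.40,-157.3)"
```

```text
t 0.75 p [0.2136 0.5609 0.4007] yaw -156.03 tilt z [-0.0028 -0.0062 -1.    ] F [-0.56  0.17 -0.86] op 0.0875
tool mm [-129.17 -458.9     2.12] ('turn', np.float64(1.27))
```

>>> play_rows:
  series:
    - {"tx":-13,"ty":-46,"tz":-0.5,"turn":0.1}
    - {"tx":-13,"ty":-46,"tz":-0.5,"turn":0.1}
    - {"tx":-13,"ty":-46,"tz":-0.5,"turn":0.1}
    - {"tx":-13,"ty":-46,"tz":-0.5,"turn":0.1}
    - {"tx":-13,"ty":-46,"tz":-0.5,"turn":0.1}
    - {"tx":-13,"ty":-46,"tz":-0.5,"turn":0.1}
    - {"tx":-13,"ty":-46,"tz":-0.5,"turn":0.1}
    - {"tx":-13,"ty":-46,"tz":-0.5,"turn":0.1}
    - {"tx":-13,"ty":-46,"tz":-0.5,"turn":0.1}

```text
time: 1.65
position: [0.4937, 0.2225, 0.4015]
ee_rot: [[-0.914, -0.407, -0.008], [-0.407, 0.914, -0.01], [0.011, -0.006, -1.0]]
force: [1.0, 1.7, 0.1]
opening: 0.0878
```

```bash
python3 -c "
from h import *
import cv2
go(.518,.194,.38,-157.3)
from plant import manip
d=manip.snapshot('wrist')
s=manip.get_state()
np.savez('w1.npz',p=s['position'],Re=s['ee_rot'],**d)
cv2.imwrite('pics/w1.png',d['color'][:,:,::-1])
go(.518,.194,.38,-157.3)"
```

```text
t 1.65 p [0.4937 0.2225 0.4015] yaw -156.0 tilt z [-0.0075 -0.0099 -0.9999] F [0.96 1.68 0.09] op 0.0878
tool mm [-10.87 -35.79  21.59] ('turn', np.float64(1.3))
t 1.7 p [0.4972 0.2173 0.4008] yaw -156.38 tilt z [-0.0058 -0.0144 -0.9999] F [-0.   -4.16  0.08] op 0.0877
tool mm [ -9.91 -29.46  21.06] ('turn', np.float64(0.92))
```

View pics/w1.png

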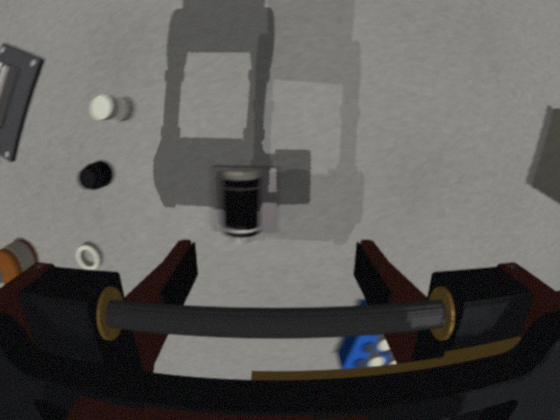

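The wrist view shows the lens lying in the cradle at about (241,205), cap at the top (240,172) and nose at the bottom (243,235). The arm was still moving, so I'll take it again settled and fit the lens and cradle.

```bash
cat >> h.py <<'E'
def wsnap(name):
    from plant import manip; import cv2
    s=manip.get_state(); d=manip.snapshot("wrist")
    p=np.array(s["position"]);Re=np.array(s["ee_rot"])
    np.savez(name+".npz",p=p,Re=Re,**d); cv2.imwrite(f"pics/{name}.png",d["color"][:,:,::-1])
def wcloud(name):
    d=np.load(name+".npz"); z=d["z_map"];K=d["K"];T=d["tool_from_camera"]
    v,u=np.mgrid[0:z.shape[0],0:z.shape[1]]
    a=(u-K[0,2])/K[0,0];b=(v-K[1,2])/K[1,1];th=np.hypot(a,b)
    k=np.where(th>1e-9,np.tan(np.minimum(th,1.5))/np.maximum(th,1e-9),1)
    P=np.stack([a*k*z,b*k*z,z],-1)
    W=(P@T[:3,:3].T+T[:3,3])@d["Re"].T+d["p"]; W[(z<=0)|(th>1.3)]=np.nan
    return W,d["color"]
E
python3 - <<'E'
from h import *
import cv2
go()
wsnap('w2'); go()
W,c=wcloud('w2'); X=W.reshape(-1,3)
X=X[np.isfinite(X[:,0])]
b=X[(np.hypot(X[:,0]-.52,X[:,1]-.19)>.07)&(np.hypot(X[:,0]-.52,X[:,1]-.19)<.12)]
print("bench z",np.median(b[:,2]))
for nm,zl,zh in (("plate",.006,.016),("lens",.04,.08),("lenstop",.058,.08)):
    m=(np.hypot(X[:,0]-.52,X[:,1]-.194)<.07)&(X[:,2]>zl)&(X[:,2]<zh); P=X[m]
    r=cv2.minAreaRect((P[:,:2]*1000).astype(np.float32)); print(nm,m.sum(),[np.round(a,1) for a in r],np.percentile(P[:,2],[50,99]).round(4))
E
```

```text
t 1.7 p [0.4972 0.2173 0.4008] yaw -156.38 tilt z [-0.0058 -0.0144 -0.9999] F [-0.   -4.16  0.08] op 0.0877
tool mm [0. 0. 0.] 
t 1.75 p [0.4955 0.2199 0.4008] yaw -156.41 tilt z [-0.0077 -0.0122 -0.9999] F [-1.09 -0.37 -0.78] op 0.0877
tool mm [0. 0. 0.] 
bench z 0.3022728831122276
plate 2060 [array([518.9, 194.9]), array([79.2, 80.7]), np.float64(22.5)] [0.01  0.012]
lens 2617 [array([517.6, 194.6]), array([78.7, 39.9]), np.float64(23.2)] [0.0618 0.066 ]
lenstop 1899 [array([516.7, 194.2]), array([75.9, 32.3]), np.float64(23.2)] [0.0633 0.0661]
```

View pics/w2.png

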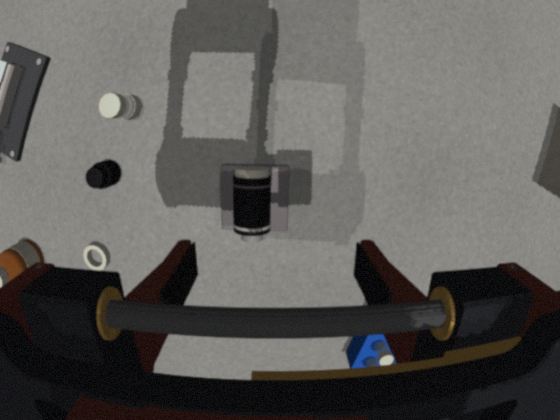

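```bash
cat >> h.py <<'E'
def gg(x=None,y=None,z=None,yaw=None,L=.163):
    "as go, for the grasp point (or tip with L=.182)"
    from plant import manip
    s=manip.get_state(); R=np.array(s["ee_rot"]); o=L*R[:,2]
    g=np.array(s["position"])+o; print("grasp pt",g.round(4))
    t=[g[i] if v is None else v for i,v in enumerate((x,y,z))]
    go(*(np.array(t)-o),yaw)
E
python3 -c "
from h import *
gg(.5173,.1943,.045,-157.2)"
```

```text
grasp pt [0.4943 0.2179 0.2378]
t 1.75 p [0.4955 0.2199 0.4008] yaw -156.41 tilt z [-0.0077 -0.0122 -0.9999] F [-1.09 -0.37 -0.78] op 0.0877
tool mm [-13.94 -29.31 192.88] ('turn', np.float64(0.79))
```

>>> play_rows:
  series:
    - {"tx":-7,"ty":-15,"tz":20,"turn":0.4}
    - {"tx":-7,"ty":-14,"tz":40,"turn":0.4}
    - {"tx":0,"ty":0,"tz":40,"turn":0}
    - {"tx":0,"ty":0,"tz":10,"turn":0}

```text
time: 2.15
position: [0.5203, 0.1968, 0.2902]
ee_rot: [[-0.923, -0.384, -0.003], [-0.384, 0.923, -0.009], [0.007, -0.007, -1.0]]
force: [-0.3, -0.5, -0.1]
opening: 0.0879
```

```bash
python3 -c "
from h import *
gg(.5173,.1943,.045,-157.2)"
```

```text
grasp pt [0.5197 0.1953 0.1272]
t 2.15 p [0.5203 0.1968 0.2902] yaw -157.42 tilt z [-0.0034 -0.0091 -1.    ] F [-0.34 -0.51 -0.08] op 0.0879
tool mm [ 2.05  0.59 82.21] ('turn', np.float64(-0.22))
```

```bash
python3 - <<'E'
from h import *
import cv2
wsnap('w3')
W,c=wcloud('w3'); X=W.reshape(-1,3); X=X[np.isfinite(X[:,0])]
for nm,zl,zh in (("plate",.006,.016),("lens",.04,.08),("lenstop",.058,.08)):
    m=(np.hypot(X[:,0]-.52,X[:,1]-.194)<.055)&(X[:,2]>zl)&(X[:,2]<zh); P=X[m]
    r=cv2.minAreaRect((P[:,:2]*1000).astype(np.float32)); print(nm,m.sum(),[np.round(a,1) for a in r],np.percentile(P[:,2],[50,99]).round(4))
gg(.5173,.1943,.045,-157.2)
E
```

```text
plate 3773 [array([519.7, 194.9]), array([80. , 80.1]), np.float64(22.6)] [0.0102 0.0118]
lens 5639 [array([517.5, 194.5]), array([78.8, 39.9]), np.float64(22.2)] [0.0622 0.0661]
lenstop 4301 [array([516.8, 193.9]), array([76.7, 32.7]), np.float64(22.0)] [0.0633 0.0661]
grasp pt [0.5198 0.1954 0.1275]
t 2.2 p [0.5203 0.1969 0.2905] yaw -157.4 tilt z [-0.0032 -0.0092 -1.    ] F [-0.28 -0.27 -1.34] op 0.0878
tool mm [ 2.17  0.55 82.54] ('turn', np.float64(-0.2))
```

View pics/w3.png

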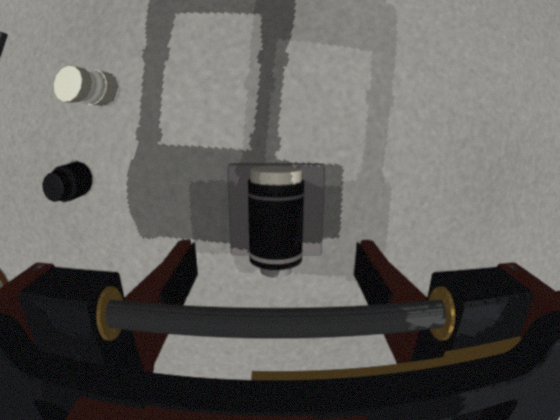

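The lens is centred between the fingers (275,220), and the fix repeats to under 1 mm. Descending.

>>> play_rows:
  series:
    - {"tx":2,"ty":0.5,"tz":30,"turn":0}
    - {"tx":0.5,"ty":0,"tz":30,"turn":0}
    - {"tx":0,"ty":0,"tz":20,"turn":0}

```text
time: 2.5
position: [0.5188, 0.1984, 0.2175]
ee_rot: [[-0.922, -0.387, 0.009], [-0.387, 0.922, -0.005], [-0.006, -0.008, -1.0]]
force: [0.9, -0.2, 0.6]
opening: 0.088
```

```bash
python3 -c "
from h import *
gg(.517,.1942,.045,-157.5)"
```

```text
grasp pt [0.5202 0.1977 0.0545]
t 2.5 p [0.5188 0.1984 0.2175] yaw -157.26 tilt z [ 0.0086 -0.0049 -1.    ] F [ 0.88 -0.17  0.58] op 0.088
tool mm [ 4.31 -1.89  9.52] ('turn', np.float64(0.24))
```

>>> play_rows:
  series:
    - {"tx":4,"ty":-2,"tz":8,"turn":0}
    - {"tx":1,"ty":0,"tz":0,"turn":0}

```text
time: 2.7
position: [0.5142, 0.1958, 0.2098]
ee_rot: [[-0.921, -0.388, 0.007], [-0.388, 0.921, -0.005], [-0.005, -0.007, -1.0]]
force: [-0.1, 0.8, -0.2]
opening: 0.0879
```

```bash
python3 -c "
from h import *
gg(.517,.1942,.045,-157.5)"
```

```text
grasp pt [0.5154 0.1949 0.0468]
t 2.7 p [0.5142 0.1958 0.2098] yaw -157.14 tilt z [ 0.0073 -0.005  -1.    ] F [-0.09  0.82 -0.24] op 0.0879
tool mm [-1.15 -1.27  1.77] ('turn', np.float64(0.36))
```

>>> play_rows:
  series:
    - {"tx":-0.5,"ty":-1.2,"tz":1,"turn":0.3}
    - {"tx":0,"ty":0,"tz":0,"turn":0}
    - {"tx":0,"ty":0,"tz":-0.3,"turn":0}
    - {"tx":0,"ty":0,"tz":-0.3,"turn":0}
    - {"tx":0,"ty":0,"tz":-0.3,"turn":0}
    - {"tx":0,"ty":0,"tz":-0.3,"turn":0}
  fingers: 0
  force: 15

```text
time: 3.3
position: [0.5168, 0.1958, 0.2177]
ee_rot: [[-0.923, -0.384, 0.017], [-0.384, 0.923, -0.002], [-0.015, -0.008, -1.0]]
force: [0.9, -0.4, 0.1]
opening: 0.0436
```

```bash
python3 -c "
from h import *
gg(.517,.1942,.045,-157.5)"
```

```text
grasp pt [0.5196 0.1955 0.0547]
t 3.3 p [0.5168 0.1958 0.2177] yaw -157.44 tilt z [ 0.0174 -0.0017 -0.9998] F [ 0.92 -0.42  0.11] op 0.0436
tool mm [ 3.05 -0.13  9.64] ('turn', np.float64(0.06))
```

>>> play_rows:
  series:
    - {"tx":3,"ty":0,"tz":5,"turn":0}
    - {"tx":0,"ty":0,"tz":4,"turn":0}
  fingers: 0.6

```text
time: 3.5
position: [0.5142, 0.1946, 0.2088]
ee_rot: [[-0.923, -0.384, 0.019], [-0.384, 0.923, -0.001], [-0.017, -0.008, -1.0]]
force: [-0.1, 0.3, -0.4]
opening: 0.0524
```

```bash
python3 -c "
from h import *
gg(.517,.1942,.045,-157.5)"
```

```text
grasp pt [0.5172 0.1943 0.0459]
t 3.5 p [0.5142 0.1946 0.2088] yaw -157.44 tilt z [ 0.0186 -0.0013 -0.9998] F [-0.13  0.29 -0.42] op 0.0524
tool mm [ 0.27 -0.03  0.85] ('turn', np.float64(0.06))
```

>>> play_rows:
  series:
    - {"tx":0,"ty":0,"tz":0.5,"turn":0}
    - {"tx":0,"ty":0,"tz":0.5,"turn":0}
  fingers: 0
  force: 15

```text
time: 3.7
position: [0.5138, 0.1942, 0.2064]
ee_rot: [[-0.923, -0.383, 0.017], [-0.384, 0.924, -0.002], [-0.015, -0.009, -1.0]]
force: [4.1, -12.1, 7.6]
opening: 0.0402
```

```bash
python3 -c "
from h import *
gg(.517,.1942,.045,-157.5)"
```

```text
grasp pt [0.5166 0.1938 0.0435]
t 3.7 p [0.5138 0.1942 0.2064] yaw -157.44 tilt z [ 0.0171 -0.0025 -0.9999] F [  4.12 -12.09   7.6 ] op 0.0402
tool mm [-0.51  0.17 -1.54] ('turn', np.float64(0.06))
```

>>> play_rows:
  series:
    - {"tx":0,"ty":0,"tz":0,"turn":0}
    - {"tx":0,"ty":0,"tz":0,"turn":0}

```text
time: 3.9
position: [0.5139, 0.194, 0.2065]
ee_rot: [[-0.923, -0.383, 0.017], [-0.383, 0.924, -0.003], [-0.015, -0.009, -1.0]]
force: [0.3, -0.3, 0.5]
opening: 0.0394
```

```bash
python3 -c "
from h import *
gg(.517,.1942,.14,-157.5)"
```

```text
grasp pt [0.5167 0.1936 0.0435]
t 3.9 p [0.5139 0.194  0.2065] yaw -157.45 tilt z [ 0.0172 -0.003  -0.9998] F [ 0.33 -0.34  0.48] op 0.0394
tool mm [ -1.91  -0.4  -96.5 ] ('turn', np.float64(0.05))
```

>>> play_rows:
  series:
    - {"tx":0,"ty":0,"tz":-10,"turn":0}
    - {"tx":0,"ty":0,"tz":-20,"turn":0}
    - {"tx":0,"ty":0,"tz":-25,"turn":0}
    - {"tx":0,"ty":0,"tz":-25,"turn":0}
    - {"tx":0,"ty":0,"tz":-25,"turn":0}
    - {"tx":0,"ty":0,"tz":-10,"turn":0}

```text
time: 4.5
position: [0.5107, 0.1947, 0.3232]
ee_rot: [[-0.923, -0.384, 0.008], [-0.384, 0.923, -0.004], [-0.006, -0.006, -1.0]]
force: [-0.1, 0.9, -1.0]
opening: 0.0397
```

```bash
python3 -c "
from h import *
import cv2
wsnap('w4')
gg(.45,-.19,.16,177)"
```

```text
grasp pt [0.5123 0.1942 0.1611]
t 4.55 p [0.5108 0.1947 0.3241] yaw -157.42 tilt z [ 0.0091 -0.0033 -1.    ] F [ 1.01  0.5  -0.91] op 0.04
tool mm [ 205.1  -330.79    1.76] ('turn', np.float64(25.58))
```

View pics/w4.png

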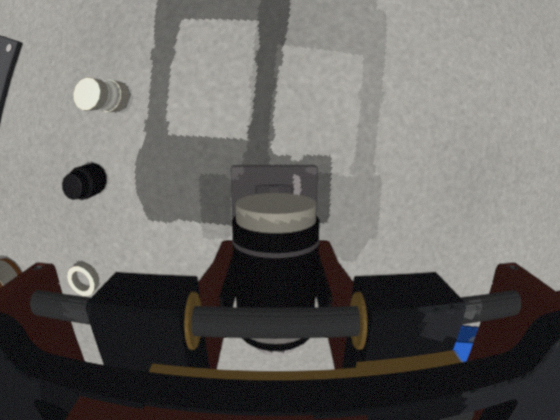

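The lens is held well, cap end at (275,205), and the cradle below is empty. Next I turn to the block's heading and look at the block from the side.

>>> play_rows:
  series:
    - {"tx":0,"ty":0,"tz":0,"turn":4}
    - {"tx":0,"ty":0,"tz":0,"turn":7}
    - {"tx":0,"ty":0,"tz":0,"turn":7}
    - {"tx":0,"ty":0,"tz":0,"turn":6}
    - {"tx":0,"ty":0,"tz":0,"turn":2}

```text
time: 5.05
position: [0.5103, 0.1949, 0.3195]
ee_rot: [[-0.997, 0.077, 0.003], [0.077, 0.997, -0.004], [-0.004, -0.004, -1.0]]
force: [0.5, 0.4, -2.4]
opening: 0.0399
```

```bash
python3 -c "
from h import *
gg(.48,-.06,.16,177)"
```

```text
grasp pt [0.5108 0.1943 0.1565]
t 5.05 p [0.5103 0.1949 0.3195] yaw 175.58 tilt z [ 0.0033 -0.0042 -1.    ] F [ 0.46  0.45 -2.43] op 0.0399
tool mm [  11.12 -255.88   -2.54] ('turn', np.float64(-1.42))
```

>>> play_rows:
  series:
    - {"tx":2,"ty":-20,"tz":-0.5,"turn":-0.4}
    - {"tx":2,"ty":-40,"tz":-0.5,"turn":-0.4}
    - {"tx":2,"ty":-45,"tz":-0.5,"turn":-0.4}
    - {"tx":2,"ty":-45,"tz":-0.5,"turn":0}
    - {"tx":2,"ty":-45,"tz":-0.5,"turn":0}
    - {"tx":1,"ty":-40,"tz":-0.5,"turn":0}
    - {"tx":0,"ty":-15,"tz":0,"turn":0}
    - {"tx":0,"ty":0,"tz":0,"turn":0}

```text
time: 5.85
position: [0.4813, -0.0612, 0.3113]
ee_rot: [[-0.999, 0.052, -0.013], [0.052, 0.999, -0.003], [0.013, -0.004, -1.0]]
force: [0.4, 0.6, -2.3]
opening: 0.0397
```

```bash
python3 - <<'E'
from h import *
import cv2
gg(.48,-.06,.16,177)
wsnap('w5'); go()
W,c=wcloud('w5'); X=W.reshape(-1,3); X=X[np.isfinite(X[:,0])]
for nm,zl,zh in (("plate",.008,.016),("top",.03,.09),("bracket",.06,.09)):
    m=(abs(X[:,0]-.53)<.13)&(abs(X[:,1]+.195)<.08)&(X[:,2]>zl)&(X[:,2]<zh); P=X[m]
    if len(P)<5: print(nm,len(P)); continue
    r=cv2.minAreaRect((P[:,:2]*1000).astype(np.float32)); print(nm,m.sum(),[np.round(a,1) for a in r],np.percentile(P[:,2],[50,99]).round(4))
E
```

```text
grasp pt [ 0.4792 -0.0618  0.1483]
t 5.85 p [ 0.4813 -0.0612  0.3113] yaw 177.0 tilt z [-0.0128 -0.0035 -0.9999] F [ 0.37  0.65 -2.26] op 0.0397
tool mm [ -0.55   1.74 -11.68] ('turn', np.float64(-0.0))
t 5.9 p [ 0.4814 -0.0603  0.3112] yaw 177.04 tilt z [-0.0132 -0.0031 -0.9999] F [-0.56 -0.1  -0.57] op 0.0396
tool mm [0. 0. 0.] 
plate 6150 [array([ 500.2, -200. ]), array([101.1, 108. ]), np.float64(87.9)] [0.0121 0.0148]
top 1849 [array([ 501.4, -199.6]), array([32.3, 58.8]), np.float64(87.7)] [0.0395 0.0439]
bracket 0
```

View pics/w5.png

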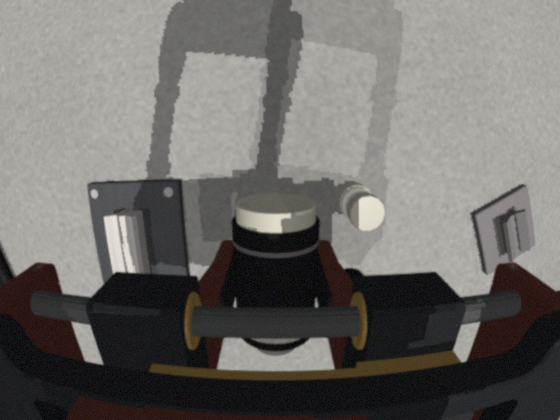

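The wrist view shows the V-block at left, (88–188, 180–280). Its near end is visible at the top and the stop is hidden by the gripper, so I'll move 110 mm forward to see the whole block.

>>> play_rows:
  series:
    - {"tx":-20,"ty":0,"tz":-3,"turn":0}
    - {"tx":-35,"ty":0,"tz":-3,"turn":0}
    - {"tx":-35,"ty":0,"tz":-3,"turn":0}
    - {"tx":-18,"ty":0,"tz":-3,"turn":0}
    - {"tx":0,"ty":0,"tz":0,"turn":0}

```text
time: 6.4
position: [0.5931, -0.0595, 0.3179]
ee_rot: [[-0.999, 0.046, -0.018], [0.046, 0.999, 0.001], [0.018, -0.0, -1.0]]
force: [-0.4, 0.5, -2.0]
opening: 0.0397
```

```bash
python3 - <<'E'
from h import *
import cv2
gg()
wsnap('w6'); go()
W,c=wcloud('w6'); X=W.reshape(-1,3); X=X[np.isfinite(X[:,0])]
for nm,zl,zh in (("plate",.008,.016),("top",.03,.09),("v",.034,.05),("bracket",.06,.09)):
    m=(abs(X[:,0]-.53)<.13)&(abs(X[:,1]+.195)<.08)&(X[:,2]>zl)&(X[:,2]<zh); P=X[m]
    if len(P)<5: print(nm,len(P)); continue
    r=cv2.minAreaRect((P[:,:2]*1000).astype(np.float32)); print(nm,m.sum(),[np.round(a,1) for a in r],np.percentile(P[:,2],[50,99]).round(4))
E
```

```text
grasp pt [ 0.5902 -0.0594  0.1549]
t 6.4 p [ 0.5931 -0.0595  0.3179] yaw 177.35 tilt z [-1.760e-02  7.000e-04 -9.998e-01] F [-0.44  0.49 -1.97] op 0.0397
tool mm [0. 0. 0.] 
t 6.45 p [ 0.5922 -0.0594  0.3175] yaw 177.36 tilt z [-0.0189  0.001  -0.9998] F [-1.26  1.21 -2.37] op 0.0397
tool mm [0. 0. 0.] 
plate 10082 [array([ 527.5, -201.7]), array([101.1, 159.8]), np.float64(87.0)] [0.0122 0.015 ]
top 5366 [array([ 549.7, -202.4]), array([ 34.5, 155.9]), np.float64(87.5)] [0.0416 0.0767]
v 2859 [array([ 544.3, -201.3]), array([ 32.8, 145. ]), np.float64(87.5)] [0.0406 0.0474]
bracket 1473 [array([ 600. , -204.7]), array([34.3, 55. ]), np.float64(88.6)] [0.0672 0.0771]
```

View pics/w6.png

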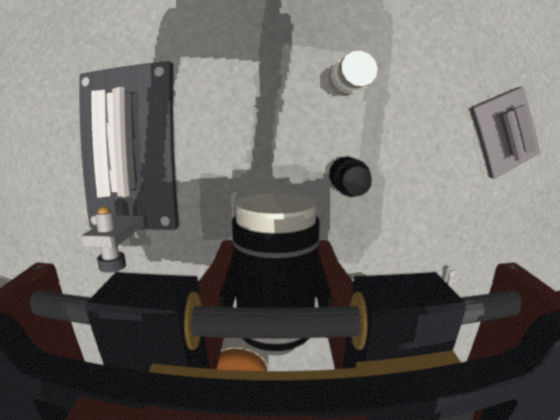

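The whole block is now visible: plate (80–175, 62–230), V at (115,140), bracket and sprung tip at (105,212). The plate measures 160x101 mm and the bracket top is 77 mm up, as given. I'll refine the groove line.

```bash
python3 - <<'E'
from h import *
from scipy.optimize import least_squares
W,c=wcloud('w6'); X=W.reshape(-1,3); X=X[np.isfinite(X[:,0])]
for ang in (-2.5,-3.0):
    a=np.radians(ang);R=np.array([[np.cos(a),-np.sin(a)],[np.sin(a),np.cos(a)]])
    B=np.c_[(X[:,:2]-[.5272,-.2017])@R,X[:,2]]*1000
    for lo,hi in ((-50,-30),(-30,-10),(-10,10),(10,35)):
        P=B[(B[:,0]>lo)&(B[:,0]<hi)&(abs(B[:,1])<22)&(B[:,2]>32)&(B[:,2]<50)]
        f=lambda q:(P[:,2]-(q[0]+abs(P[:,1]-q[1])*np.tan(np.radians(30))))
        q=least_squares(f,[35,0],loss='soft_l1').x
        print(ang,lo,len(P),"edge mid",np.percentile(P[:,1],[1,99]).round(1),"apex z,y",q.round(2))
    P=B[(abs(B[:,1])<25)&(B[:,2]>60)&(B[:,2]<90)&(B[:,0]>20)]
    print("brk/screw x",np.percentile(P[:,0],[0.5,50,99.5]).round(1))
    Q=P[(abs(P[:,1])>11)];print("brk x",np.percentile(Q[:,0],[2,98]).round(1),"y",np.percentile(Q[:,1],[1,99]).round(1))
    Q=P[(abs(P[:,1])<9)&(P[:,2]<70)&(P[:,0]<66)];print("screw x",np.percentile(Q[:,0],[1,99]).round(1),"z",Q[:,2].max())
    P=B[(abs(B[:,2]-12)<4)&(abs(B[:,0])<90)&(abs(B[:,1])<60)]
    print("plate",np.percentile(P,[.3,99.7],axis=0).round(1))
E
```

```text
-2.5 -50 665 edge mid [-14.5  16.5] apex z,y [ 3.446e+01 -1.000e-02]
-2.5 -30 682 edge mid [-14.4  16.6] apex z,y [3.448e+01 2.000e-02]
-2.5 -10 672 edge mid [-14.4  16.6] apex z,y [34.47 -0.16]
-2.5 10 809 edge mid [-14.2  16.4] apex z,y [34.44 -0.12]
brk/screw x [46.2 69.7 99.7]
brk x [64.6 98.3] y [-16.7  17.2]
screw x [45.6 65.5] z 69.89638507585825
plate [[-79.1 -49.3   8.4]
 [ 79.3  50.2  15.6]]
-3.0 -50 667 edge mid [-14.9  16.2] apex z,y [34.45 -0.36]
-3.0 -30 683 edge mid [-14.6  16.4] apex z,y [34.47 -0.14]
-3.0 -10 673 edge mid [-14.4  16.6] apex z,y [34.46 -0.15]
-3.0 10 811 edge mid [-14.1  16.7] apex z,y [34.44  0.08]
brk/screw x [46.2 69.6 99.7]
brk x [64.6 98.5] y [-16.1  17.8]
screw x [45.6 65.5] z 69.89638507585825
plate [[-79.1 -49.5   8.4]
 [ 79.   50.2  15.6]]
```

```bash
python3 -c "
from h import *
gg(.5072,-.2008,.14,177.4)"
```

```text
grasp pt [ 0.5891 -0.0592  0.1546]
t 6.45 p [ 0.5922 -0.0594  0.3175] yaw 177.36 tilt z [-0.0189  0.001  -0.9998] F [-1.26  1.21 -2.37] op 0.0397
tool mm [  75.   -145.21   15.96] ('turn', np.float64(-0.04))
```

>>> play_rows:
  series:
    - {"tx":10,"ty":-20,"tz":0,"turn":0}
    - {"tx":18,"ty":-38,"tz":0,"turn":0}
    - {"tx":22,"ty":-40,"tz":0,"turn":0}
    - {"tx":20,"ty":-35,"tz":3,"turn":0}
    - {"tx":5,"ty":-12,"tz":3,"turn":0}
    - {"tx":0,"ty":0,"tz":0,"turn":0}

```text
time: 7.05
position: [0.5051, -0.1977, 0.3091]
ee_rot: [[-0.999, 0.037, -0.025], [0.037, 0.999, 0.005], [0.025, 0.004, -1.0]]
force: [0.3, 0.8, -1.6]
opening: 0.0395
```

```bash
python3 -c "
from h import *
gg(.5072,-.2008,.08,177.4)
from plant import manip
print(manip.get_state()['ee_rot'][2])"
```

```text
grasp pt [ 0.501  -0.197   0.1462]
t 7.05 p [ 0.5051 -0.1977  0.3091] yaw 177.9 tilt z [-0.0249  0.0045 -0.9997] F [ 0.28  0.76 -1.59] op 0.0395
tool mm [-7.94 -3.81 66.  ] ('turn', np.float64(0.5))
[ 0.02509314  0.00359454 -0.99967866]
```

>>> play_rows:
  series:
    - {"tx":-6,"ty":-3,"tz":15,"turn":0.4}
    - {"tx":-2,"ty":-1,"tz":22,"turn":0}
    - {"tx":0,"ty":0,"tz":20,"turn":0}
    - {"tx":0,"ty":0,"tz":6,"turn":0}

```text
time: 7.45
position: [0.5143, -0.197, 0.2426]
ee_rot: [[-0.999, 0.04, -0.021], [0.04, 0.999, 0.006], [0.021, 0.005, -1.0]]
force: [-0.1, 1.0, -2.5]
opening: 0.0395
```

```bash
python3 -c "
from h import *
gg(.5072,-.2008,.0585,177.4)
from plant import manip
print(manip.get_state()['ee_rot'][2])
import cv2
for n in ('scene','side'):
    d=manip.snapshot(n);cv2.imwrite(f'pics/c_{n}.png',cv2.resize(d['color'][130:290,220:420,::-1],None,fx=3.5,fy=3.5))
gg()
"
```

```text
grasp pt [ 0.5108 -0.196   0.0797]
t 7.45 p [ 0.5143 -0.197   0.2426] yaw 177.7 tilt z [-0.0212  0.006  -0.9998] F [-0.07  1.01 -2.5 ] op 0.0395
tool mm [ 2.94 -5.06 21.22] ('turn', np.float64(0.3))
[ 0.0214567   0.00514798 -0.99975652]
grasp pt [ 0.5109 -0.1964  0.0811]
t 7.55 p [ 0.5143 -0.1973  0.244 ] yaw 177.71 tilt z [-0.0205  0.0055 -0.9998] F [ 0.33  0.68 -1.18] op 0.04
tool mm [0. 0. 0.]
```

View pics/c_side.png

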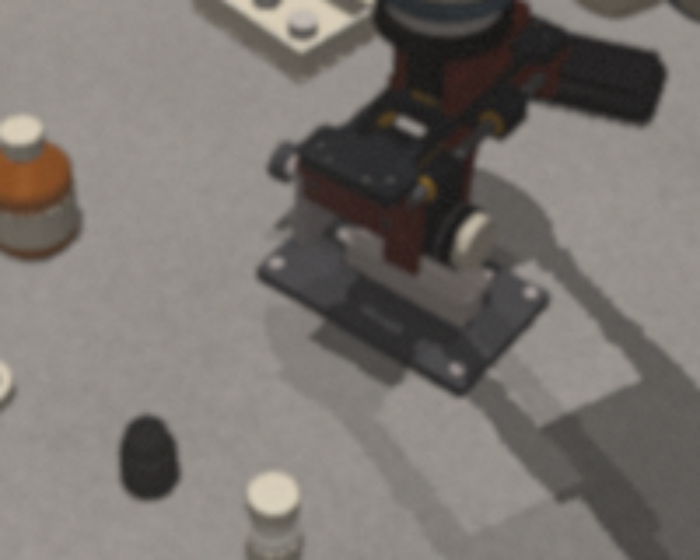

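View pics/c_scene.png

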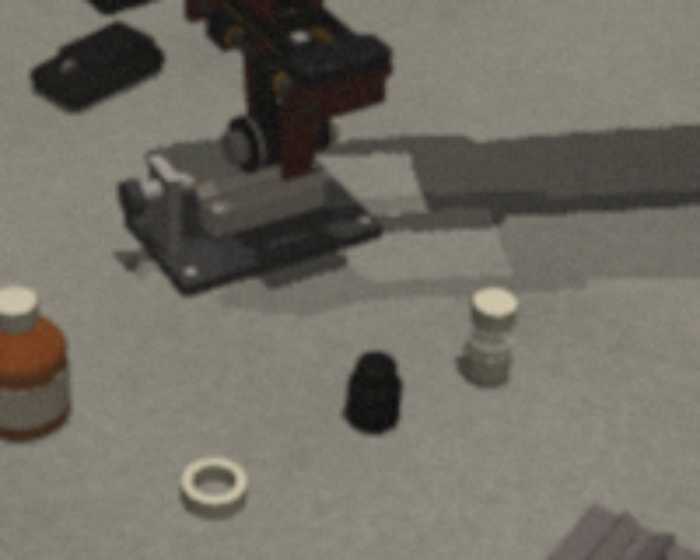

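Lens held above the groove at (450,235) in the side crop, nose toward the stop, nothing touched. I'll correct the lateral offset and come down.

>>> play_rows:
  series:
    - {"tx":3,"ty":-4.5,"tz":4,"turn":0.2}
    - {"tx":0.5,"ty":-0.5,"tz":8,"turn":0}
    - {"tx":0,"ty":0,"tz":2,"turn":0}

```text
time: 7.85
position: [0.5114, -0.2016, 0.2316]
ee_rot: [[-0.999, 0.042, -0.017], [0.042, 0.999, 0.004], [0.017, 0.003, -1.0]]
force: [-0.6, -0.1, -2.1]
opening: 0.0397
```

```bash
python3 -c "
from h import *
gg(.5072,-.2008,.0585,177.4)
from plant import manip
print(manip.get_state()['ee_rot'][2])"
```

```text
grasp pt [ 0.5087 -0.201   0.0686]
t 7.85 p [ 0.5114 -0.2016  0.2316] yaw 177.59 tilt z [-0.0168  0.0039 -0.9999] F [-0.61 -0.09 -2.14] op 0.0397
tool mm [ 1.32  0.08 10.16] ('turn', np.float64(0.19))
[ 0.01691726  0.00316986 -0.99985187]
```

>>> play_rows:
  series:
    - {"tx":0.5,"ty":0,"tz":5,"turn":0.2}
    - {"tx":0,"ty":0,"tz":4,"turn":0}

```text
time: 8.05
position: [0.5109, -0.2018, 0.2231]
ee_rot: [[-0.999, 0.046, -0.015], [0.046, 0.999, 0.003], [0.015, 0.002, -1.0]]
force: [0.5, 0.4, -1.3]
opening: 0.0393
```

```bash
python3 -c "
from h import *
gg(.5072,-.2008,.0575,177.4)
from plant import manip
print(manip.get_state()['ee_rot'][2])"
```

```text
grasp pt [ 0.5085 -0.2013  0.0601]
t 8.05 p [ 0.5109 -0.2018  0.2231] yaw 177.34 tilt z [-0.0149  0.0031 -0.9999] F [ 0.49  0.41 -1.34] op 0.0393
tool mm [1.3  0.42 2.64] ('turn', np.float64(-0.06))
[ 0.01500779  0.0024071  -0.99988448]
```

>>> play_rows:
  series:
    - {"tx":0,"ty":0.3,"tz":1.2,"turn":0}
    - {"tx":0,"ty":0,"tz":0.7,"turn":0}

```text
time: 8.25
position: [0.5108, -0.2016, 0.2207]
ee_rot: [[-0.999, 0.047, -0.015], [0.047, 0.999, 0.003], [0.015, 0.003, -1.0]]
force: [-0.7, 0.4, -1.6]
opening: 0.0399
```

```bash
python3 -c "
from h import *
gg(.5072,-.2008,.0570,177.4)"
```

```text
grasp pt [ 0.5083 -0.201   0.0577]
t 8.25 p [ 0.5108 -0.2016  0.2207] yaw 177.32 tilt z [-0.0152  0.0033 -0.9999] F [-0.7   0.4  -1.61] op 0.0399
tool mm [1.1  0.17 0.69] ('turn', np.float64(-0.08))
```

>>> play_rows:
  series:
    - {"tx":0,"ty":0.2,"tz":0.6,"turn":0}

```text
time: 8.35
position: [0.5108, -0.2014, 0.2203]
ee_rot: [[-0.999, 0.047, -0.015], [0.047, 0.999, 0.003], [0.015, 0.002, -1.0]]
force: [-0.7, -0.5, -0.5]
opening: 0.0395
```

>>> play_rows:
  series:
    - {"tx":0,"ty":0,"tz":0.4,"turn":0}

```text
time: 8.45
position: [0.5108, -0.2016, 0.2202]
ee_rot: [[-0.999, 0.047, -0.015], [0.047, 0.999, 0.003], [0.015, 0.002, -1.0]]
force: [-0.3, -0.2, -1.5]
opening: 0.0394
```

```bash
python3 -c "
from h import *
gg(.5072,-.2008,.0570,177.4)"
```

```text
grasp pt [ 0.5084 -0.2011  0.0572]
t 8.45 p [ 0.5108 -0.2016  0.2202] yaw 177.31 tilt z [-0.0146  0.0025 -0.9999] F [-0.33 -0.17 -1.48] op 0.0394
tool mm [1.26 0.28 0.26] ('turn', np.float64(-0.09))
```

>>> play_rows:
  series:
    - {"tx":0,"ty":0,"tz":0.8,"turn":0}

```text
time: 8.55
position: [0.5109, -0.2016, 0.22]
ee_rot: [[-0.999, 0.047, -0.014], [0.047, 0.999, 0.002], [0.014, 0.001, -1.0]]
force: [-2.5, 0.3, 1.0]
opening: 0.0395
```

>>> play_rows:
  series:
    - {"tx":0,"ty":0,"tz":0.8,"turn":0}

```text
time: 8.65
position: [0.5109, -0.2016, 0.2198]
ee_rot: [[-0.999, 0.047, -0.014], [0.047, 0.999, 0.002], [0.014, 0.001, -1.0]]
force: [-3.4, 0.3, 3.3]
opening: 0.0394
```

```bash
python3 -c "
from h import *
gg(.5072,-.2008,.0570,177.4)"
```

```text
grasp pt [ 0.5087 -0.2013  0.0568]
t 8.65 p [ 0.5109 -0.2016  0.2198] yaw 177.31 tilt z [-0.0137  0.002  -0.9999] F [-3.44  0.34  3.26] op 0.0394
tool mm [ 1.48  0.45 -0.13] ('turn', np.float64(-0.09))
```

Contact felt: vertical force rose about 5 N at the height expected for seating. Releasing.

>>> play_rows:
  series:
    - {"tx":0,"ty":0,"tz":0,"turn":0}
    - {"tx":0,"ty":0,"tz":0,"turn":0}
    - {"tx":0,"ty":0,"tz":0,"turn":0}
    - {"tx":0,"ty":0,"tz":0,"turn":0}
  fingers: 0.8

```text
time: 9.05
position: [0.5113, -0.2016, 0.2203]
ee_rot: [[-0.999, 0.047, -0.012], [0.047, 0.999, 0.002], [0.012, 0.001, -1.0]]
force: [-0.0, -0.1, -0.3]
opening: 0.0677
```

```bash
python3 -c "
from h import *
gg(.48,-.2013,.13,177.4)"
```

```text
grasp pt [ 0.5094 -0.2014  0.0574]
t 9.05 p [ 0.5113 -0.2016  0.2203] yaw 177.32 tilt z [-0.0116  0.0015 -0.9999] F [-0.   -0.12 -0.32] op 0.0677
tool mm [ 30.24  -1.22 -72.3 ] ('turn', np.float64(-0.08))
```

>>> play_rows:
  series:
    - {"tx":0,"ty":0,"tz":-8,"turn":0}
    - {"tx":0,"ty":0,"tz":-25,"turn":0}
    - {"tx":0,"ty":0,"tz":-30,"turn":0}
    - {"tx":0,"ty":0,"tz":-25,"turn":0}
    - {"tx":0,"ty":0,"tz":0,"turn":0}

```text
time: 9.55
position: [0.5121, -0.2016, 0.3119]
ee_rot: [[-0.999, 0.047, -0.013], [0.047, 0.999, 0.002], [0.013, 0.002, -1.0]]
force: [0.2, -0.7, 0.7]
opening: 0.07
```

```bash
cat > bl.py <<'E'
from h import *
def blk(X,ang=-2.6):
    a=np.radians(ang);R=np.array([[np.cos(a),-np.sin(a)],[np.sin(a),np.cos(a)]])
    return np.c_[(X[:,:2]-[.5272,-.2017])@R,X[:,2]]*1000
E
python3 - <<'E'
from bl import *
import cv2
gg()
wsnap('w7')
W,c=wcloud('w7'); X=W.reshape(-1,3); X=X[np.isfinite(X[:,0])]
B=blk(X)
m=(abs(B[:,0])<75)&(abs(B[:,1])<25)&(B[:,2]>50)&(B[:,2]<82); P=B[m]
L=P[(P[:,2]>62)&(P[:,0]<60)]
print(len(L),np.percentile(L,[.5,50,99.5],axis=0).round(1))
for lo in range(-60,60,10):
    q=L[(L[:,0]>lo)&(L[:,0]<lo+10)]
    if len(q)>20: print(lo,len(q),q[:,1].min().round(1),q[:,1].max().round(1),np.percentile(q[:,2],98).round(1))
gg()
E
```

```text
grasp pt [ 0.5099 -0.2012  0.1489]
t 9.55 p [ 0.5121 -0.2016  0.3119] yaw 177.33 tilt z [-0.0133  0.0024 -0.9999] F [ 0.18 -0.68  0.66] op 0.07
tool mm [0. 0. 0.] 
5269 [[-56.9 -19.5  62.3]
 [-23.2  -0.1  75.2]
 [ 51.1  19.2  79.2]]
-60 585 -17.3 17.1 76.9
-50 809 -19.7 19.5 78.9
-40 743 -19.8 19.6 78.8
-30 719 -19.3 19.2 78.9
-20 702 -19.6 19.4 78.9
-10 672 -19.8 19.5 78.8
0 638 -20.0 19.8 79.1
10 246 -19.4 19.1 78.6
20 44 -11.1 10.7 71.2
40 53 -6.8 6.3 65.7
50 58 -6.8 7.1 66.5
grasp pt [ 0.5094 -0.2009  0.1468]
t 9.6 p [ 0.5119 -0.2015  0.3098] yaw 177.32 tilt z [-0.0156  0.0035 -0.9999] F [-0.57  0.2  -0.58] op 0.0701
tool mm [0. 0. 0.]
```

View pics/w7.png

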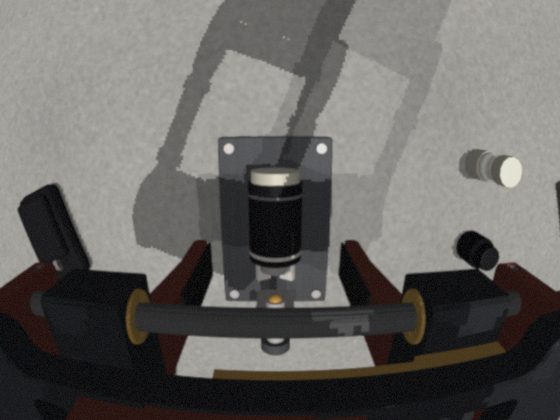

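The lens lies straight in the V: top 79 mm along its whole length, sides ±19.5 mm, cap face at block x ≈ -57, nose at ≈ +20.5 mm and the tip near +45.6 mm. Now I shut the fingers and go behind the cap.

>>> play_rows:
  series:
    - {"tx":15,"ty":0,"tz":-5,"turn":0}
    - {"tx":25,"ty":0,"tz":-5,"turn":0}
    - {"tx":25,"ty":0,"tz":-5,"turn":0}
    - {"tx":10,"ty":0,"tz":0,"turn":0}
    - {"tx":0,"ty":0,"tz":0,"turn":0}
  fingers: 0

```text
time: 10.1
position: [0.4348, -0.1975, 0.3189]
ee_rot: [[-0.999, 0.046, -0.024], [0.046, 0.999, 0.008], [0.024, 0.007, -1.0]]
force: [0.8, -0.4, 0.9]
opening: 0.0339
```

```bash
cat >> bl.py <<'E'
def tip():
    from plant import manip
    s=manip.get_state();R=np.array(s["ee_rot"]);p=np.array(s["position"])
    a=np.radians(-2.6);ex=np.array([np.cos(a),np.sin(a),0])
    t=p+.182*R[:,2]
    print("t",round(s["time"],2),"tip blk",blk(t[None])[0].round(2),"ctr@z58",blk((p+R[:,2]*((p[2]-.058)/-R[2,2]))[None])[0].round(2),
      "lean fwd",(R[:,2]@ex).round(4),"yaw",np.degrees(np.arctan2(R[1,0],R[0,0])).round(2),"Fx blk",round(np.dot(s["force"],ex),2),"Fz",round(s["force"][2],2),"op",round(s["opening"],4))
E
python3 -c "
from bl import *
tip()"
```

```text
t 10.1 tip blk [-96.9    1.27 136.91] ctr@z58 [-98.8    1.81  58.  ] lean fwd -0.024 yaw 177.36 Fx blk 0.78 Fz 0.87 op 0.0339
```

>>> play_rows:
  series:
    - {"tx":0,"ty":0,"tz":-45,"turn":0}
    - {"tx":0,"ty":0,"tz":-45,"turn":0}
    - {"tx":0,"ty":0,"tz":0,"turn":0}
    - {"tx":0,"ty":0,"tz":0,"turn":0}

```text
time: 10.5
position: [0.4389, -0.1983, 0.4038]
ee_rot: [[-0.998, 0.046, -0.033], [0.046, 0.999, 0.014], [0.033, 0.012, -0.999]]
force: [0.2, 0.4, -0.9]
opening: 0.0026
```

```bash
python3 -c "
from bl import *
tip()"
```

```text
t 10.5 tip blk [-94.44   1.59 221.94] ctr@z58 [-99.89   3.61  58.  ] lean fwd -0.0332 yaw 177.38 Fx blk 0.16 Fz -0.85 op 0.0026
```

>>> play_rows:
  series:
    - {"tx":0,"ty":0,"tz":45,"turn":0}
    - {"tx":0,"ty":0,"tz":45,"turn":0}
    - {"tx":0,"ty":0,"tz":0,"turn":0}
    - {"tx":0,"ty":0,"tz":0,"turn":0}

```text
time: 10.9
position: [0.4371, -0.1968, 0.3077]
ee_rot: [[-0.998, 0.045, -0.035], [0.045, 0.999, 0.016], [0.036, 0.014, -0.999]]
force: [-0.5, 0.1, 0.8]
opening: 0.0006
```

```bash
python3 -c "
from bl import *
tip()"
```

```text
t 10.9 tip blk [-96.74   3.37 125.82] ctr@z58 [-99.18   4.33  58.  ] lean fwd -0.0359 yaw 177.42 Fx blk -0.47 Fz 0.79 op 0.0006
```

>>> play_rows:
  series:
    - {"tx":0,"ty":-3,"tz":20,"turn":0}
    - {"tx":0,"ty":0,"tz":25,"turn":0}
    - {"tx":0,"ty":0,"tz":15,"turn":0}
    - {"tx":0,"ty":0,"tz":5,"turn":0}

```text
time: 11.3
position: [0.4372, -0.1999, 0.2482]
ee_rot: [[-0.999, 0.045, -0.027], [0.045, 0.999, 0.011], [0.027, 0.01, -1.0]]
force: [-0.2, -0.1, 0.4]
opening: 0.0004
```

```bash
python3 -c "
from bl import *
tip()"
```

```text
t 11.3 tip blk [-94.95  -0.42  66.31] ctr@z58 [-95.18  -0.33  58.  ] lean fwd -0.0273 yaw 177.44 Fx blk -0.18 Fz 0.36 op 0.0004
```

>>> play_rows:
  series:
    - {"tx":0,"ty":0,"tz":0,"turn":0}
    - {"tx":0,"ty":0,"tz":0,"turn":0}
    - {"tx":0,"ty":0,"tz":0,"turn":0}
    - {"tx":0,"ty":0,"tz":0,"turn":0}
    - {"tx":0,"ty":0,"tz":0,"turn":0}

```text
time: 11.8
position: [0.4385, -0.2004, 0.2532]
ee_rot: [[-0.999, 0.045, -0.021], [0.045, 0.999, 0.008], [0.022, 0.007, -1.0]]
force: [-1.3, 0.7, -0.3]
opening: 0.0003
```

```bash
python3 -c "
from bl import *
tip()"
```

```text
t 11.8 tip blk [-92.61  -1.41  71.25] ctr@z58 [-92.89  -1.31  58.  ] lean fwd -0.0216 yaw 177.44 Fx blk -1.31 Fz -0.3 op 0.0003
```

Resting low lets the finger lean drift slowly towards vertical, so I'll use that with the height compensated. Pushing with the fingers leaning back would bear on the cap's top edge.

>>> play_rows:
  series:
    - {"tx":1,"ty":0,"tz":8,"turn":0}
    - {"tx":0.5,"ty":0,"tz":8,"turn":0}
    - {"tx":0.4,"ty":0,"tz":1,"turn":0}
    - {"tx":0.4,"ty":0,"tz":1,"turn":0}
    - {"tx":0.4,"ty":0,"tz":1,"turn":0}
    - {"tx":0.4,"ty":0,"tz":1,"turn":0}
    - {"tx":0.4,"ty":0,"tz":1,"turn":0}
    - {"tx":0.4,"ty":0,"tz":1,"turn":0}
    - {"tx":0.4,"ty":0,"tz":1,"turn":0}
    - {"tx":0.4,"ty":0,"tz":1,"turn":0}

```text
time: 12.8
position: [0.4328, -0.2, 0.2274]
ee_rot: [[-0.999, 0.045, -0.021], [0.045, 0.999, 0.008], [0.021, 0.007, -1.0]]
force: [-0.3, 0.9, 0.6]
opening: 0.0004
```

```bash
python3 -c "
from bl import *
tip()"
```

```text
t 12.8 tip blk [-98.29  -1.24  45.49] ctr@z58 [-98.02  -1.33  58.  ] lean fwd -0.0214 yaw 177.43 Fx blk -0.33 Fz 0.63 op 0.0004
```

>>> play_rows:
  series:
    - {"tx":0,"ty":0,"tz":0,"turn":0}
    - {"tx":0,"ty":0,"tz":0,"turn":0}
    - {"tx":0,"ty":0,"tz":0,"turn":0}
    - {"tx":0,"ty":0,"tz":0,"turn":0}
    - {"tx":0,"ty":0,"tz":0,"turn":0}
    - {"tx":0,"ty":0,"tz":0,"turn":0}

```text
time: 13.4
position: [0.4328, -0.2, 0.2275]
ee_rot: [[-0.999, 0.045, -0.021], [0.045, 0.999, 0.008], [0.021, 0.007, -1.0]]
force: [-0.1, 0.3, -0.4]
opening: 0.0002
```

```bash
python3 -c "
from bl import *
tip()"
```

```text
t 13.4 tip blk [-98.24  -1.3   45.56] ctr@z58 [-97.97  -1.39  58.  ] lean fwd -0.0212 yaw 177.43 Fx blk -0.13 Fz -0.41 op 0.0002
```

>>> play_rows:
  series:
    - {"tx":0,"ty":0,"tz":8,"turn":0}
    - {"tx":0,"ty":0,"tz":0,"turn":0}
    - {"tx":0,"ty":0,"tz":0,"turn":0}

```text
time: 13.7
position: [0.4326, -0.1999, 0.2186]
ee_rot: [[-0.999, 0.045, -0.021], [0.045, 0.999, 0.008], [0.021, 0.007, -1.0]]
force: [1.0, -0.3, -0.2]
opening: 0.0004
```

```bash
python3 -c "
from bl import *
tip()"
```

```text
t 13.7 tip blk [-98.47  -1.18  36.68] ctr@z58 [-98.02  -1.33  58.  ] lean fwd -0.0213 yaw 177.44 Fx blk 1.05 Fz -0.19 op 0.0004
```

The drift comes only from coasting after fast moves. Fast descents lean the fingers forward, so I'll go up slowly and down briskly.

>>> play_rows:
  series:
    - {"tx":0,"ty":0,"tz":-8,"turn":0}
    - {"tx":0,"ty":0,"tz":-8,"turn":0}
    - {"tx":0,"ty":0,"tz":-8,"turn":0}
    - {"tx":0,"ty":0,"tz":-8,"turn":0}
    - {"tx":0,"ty":0,"tz":-8,"turn":0}
    - {"tx":0,"ty":0,"tz":-8,"turn":0}
    - {"tx":0,"ty":0,"tz":-8,"turn":0}
    - {"tx":0,"ty":0,"tz":-8,"turn":0}
    - {"tx":0,"ty":0,"tz":-8,"turn":0}
    - {"tx":0,"ty":0,"tz":-8,"turn":0}

```text
time: 14.7
position: [0.4344, -0.2006, 0.3063]
ee_rot: [[-0.999, 0.045, -0.02], [0.045, 0.999, 0.008], [0.02, 0.007, -1.0]]
force: [-0.7, 0.9, -0.1]
opening: 0.0005
```

```bash
python3 -c "
from bl import *
tip()"
```

```text
t 14.7 tip blk [-96.48  -1.88 124.39] ctr@z58 [-97.82  -1.44  58.  ] lean fwd -0.0202 yaw 177.44 Fx blk -0.7 Fz -0.05 op 0.0005
```

>>> play_rows:
  series:
    - {"tx":0,"ty":0,"tz":20,"turn":0}
    - {"tx":0,"ty":0,"tz":30,"turn":0}
    - {"tx":0,"ty":0,"tz":15,"turn":0}
    - {"tx":0,"ty":0,"tz":0,"turn":0}
    - {"tx":0,"ty":0,"tz":0,"turn":0}
    - {"tx":0,"ty":0,"tz":0,"turn":0}

```text
time: 15.3
position: [0.4342, -0.2007, 0.2453]
ee_rot: [[-0.999, 0.045, -0.014], [0.045, 0.999, 0.004], [0.014, 0.004, -1.0]]
force: [-0.2, 0.1, 0.2]
opening: 0.0007
```

```bash
python3 -c "
from bl import *
tip()"
```

```text
t 15.3 tip blk [-95.56  -2.55  63.31] ctr@z58 [-95.64  -2.53  58.  ] lean fwd -0.0145 yaw 177.43 Fx blk -0.19 Fz 0.2 op 0.0007
```

>>> play_rows:
  series:
    - {"tx":0,"ty":0,"tz":-8,"turn":0}
    - {"tx":0,"ty":0,"tz":-9,"turn":0}
    - {"tx":0,"ty":0,"tz":-9,"turn":0}
    - {"tx":0,"ty":0,"tz":-9,"turn":0}
    - {"tx":0,"ty":0,"tz":-9,"turn":0}
    - {"tx":0,"ty":0,"tz":-9,"turn":0}
    - {"tx":0,"ty":0,"tz":-9,"turn":0}
    - {"tx":0,"ty":0,"tz":-9,"turn":0}
    - {"tx":0,"ty":0,"tz":-9,"turn":0}
    - {"tx":0,"ty":0,"tz":-9,"turn":0}
    - {"tx":0,"ty":0,"tz":-8,"turn":0}
    - {"tx":0,"ty":0,"tz":40,"turn":0}
    - {"tx":0,"ty":0,"tz":40,"turn":0}
    - {"tx":0,"ty":0,"tz":5,"turn":0}
    - {"tx":0,"ty":0,"tz":0,"turn":0}
    - {"tx":0,"ty":0,"tz":0,"turn":0}
    - {"tx":0,"ty":0,"tz":0,"turn":0}

```text
time: 17.0
position: [0.4365, -0.2019, 0.2763]
ee_rot: [[-0.999, 0.045, -0.0], [0.045, 0.999, -0.003], [0.0, -0.003, -1.0]]
force: [0.5, 0.6, -0.2]
opening: 0.0006
```

```bash
python3 -c "
from bl import *
tip()"
```

```text
t 17.0 tip blk [-90.58  -4.93  94.28] ctr@z58 [-90.59  -5.04  58.  ] lean fwd -0.0001 yaw 177.43 Fx blk 0.51 Fz -0.16 op 0.0006
```

>>> play_rows:
  series:
    - {"tx":1,"ty":0,"tz":-8,"turn":0}
    - {"tx":1,"ty":0,"tz":-9,"turn":0}
    - {"tx":1,"ty":0,"tz":-9,"turn":0}
    - {"tx":1,"ty":0,"tz":-9,"turn":0}
    - {"tx":1,"ty":0,"tz":-8,"turn":0}
    - {"tx":0,"ty":0,"tz":40,"turn":0}
    - {"tx":0,"ty":0,"tz":40,"turn":0}
    - {"tx":0,"ty":0,"tz":5,"turn":0}
    - {"tx":0,"ty":0,"tz":0,"turn":0}
    - {"tx":0,"ty":0,"tz":0,"turn":0}
    - {"tx":0,"ty":0,"tz":0,"turn":0}

```text
time: 18.1
position: [0.4336, -0.2034, 0.2506]
ee_rot: [[-0.999, 0.045, 0.017], [0.045, 0.999, -0.013], [-0.017, -0.012, -1.0]]
force: [-0.5, -0.4, 0.4]
opening: 0.0005
```

```bash
python3 -c "
from bl import *
tip()"
```

```text
t 18.1 tip blk [-90.32  -8.09  68.64] ctr@z58 [-90.14  -8.22  58.  ] lean fwd 0.0173 yaw 177.43 Fx blk -0.44 Fz 0.39 op 0.0005
```

Lean is now +1° forward, so the tip will bear near the axis height. Setting height and lateral.

>>> play_rows:
  series:
    - {"tx":0,"ty":4,"tz":6,"turn":0}
    - {"tx":0,"ty":4,"tz":6,"turn":0}
    - {"tx":0,"ty":0,"tz":0,"turn":0}

```text
time: 18.4
position: [0.4349, -0.1953, 0.241]
ee_rot: [[-0.999, 0.045, 0.021], [0.045, 0.999, -0.015], [-0.022, -0.014, -1.0]]
force: [0.6, 0.2, -0.3]
opening: 0.0002
```

```bash
python3 -c "
from bl import *
tip()"
```

```text
t 18.4 tip blk [-88.43  -0.33  59.1 ] ctr@z58 [-88.41  -0.35  58.  ] lean fwd 0.0221 yaw 177.42 Fx blk 0.54 Fz -0.26 op 0.0002
```

>>> play_rows:
  series:
    - {"tx":-4,"ty":0,"tz":1.5,"turn":0}
    - {"tx":-4,"ty":0,"tz":1,"turn":0}
    - {"tx":-4,"ty":0,"tz":0.5,"turn":0}
    - {"tx":-2,"ty":0,"tz":0,"turn":0}
    - {"tx":0,"ty":0,"tz":0,"turn":0}

```text
time: 18.9
position: [0.4505, -0.1958, 0.2383]
ee_rot: [[-0.999, 0.045, 0.022], [0.044, 0.999, -0.015], [-0.022, -0.014, -1.0]]
force: [1.5, -0.3, 0.2]
opening: 0.0001
```

```bash
python3 -c "
from bl import *
tip()"
```

```text
t 18.9 tip blk [-72.77  -0.2   56.34] ctr@z58 [-72.81  -0.18  58.  ] lean fwd 0.0224 yaw 177.46 Fx blk 1.5 Fz 0.2 op 0.0001
```

>>> play_rows:
  series:
    - {"tx":-2,"ty":0,"tz":0,"turn":0}
    - {"tx":-2,"ty":0,"tz":0,"turn":0}
    - {"tx":-2,"ty":0,"tz":0,"turn":0}
    - {"tx":-2,"ty":0,"tz":0,"turn":0}
    - {"tx":-2,"ty":0,"tz":0,"turn":0}

```text
time: 19.4
position: [0.4609, -0.1964, 0.2384]
ee_rot: [[-0.999, 0.045, 0.02], [0.045, 0.999, -0.015], [-0.021, -0.014, -1.0]]
force: [-2.4, 0.2, -0.2]
opening: 0.0007
```

```bash
python3 -c "
from bl import *
tip()"
```

```text
t 19.4 tip blk [-62.73  -0.32  56.43] ctr@z58 [-62.76  -0.3   58.  ] lean fwd 0.0207 yaw 177.43 Fx blk -2.44 Fz -0.2 op 0.0007
```

```bash
python3 -c "
from bl import *
import cv2
from plant import manip
for n in ('side','scene'):
    d=manip.snapshot(n);cv2.imwrite(f'pics/d_{n}.png',cv2.resize(d['color'][130:250,230:390,::-1],None,fx=5,fy=5,interpolation=cv2.INTER_CUBIC))
tip()
"
```

```text
t 19.5 tip blk [-62.49  -0.31  56.43] ctr@z58 [-62.52  -0.29  58.  ] lean fwd 0.0213 yaw 177.44 Fx blk 0.28 Fz 0.35 op 0.0003
```

View pics/d_side.png

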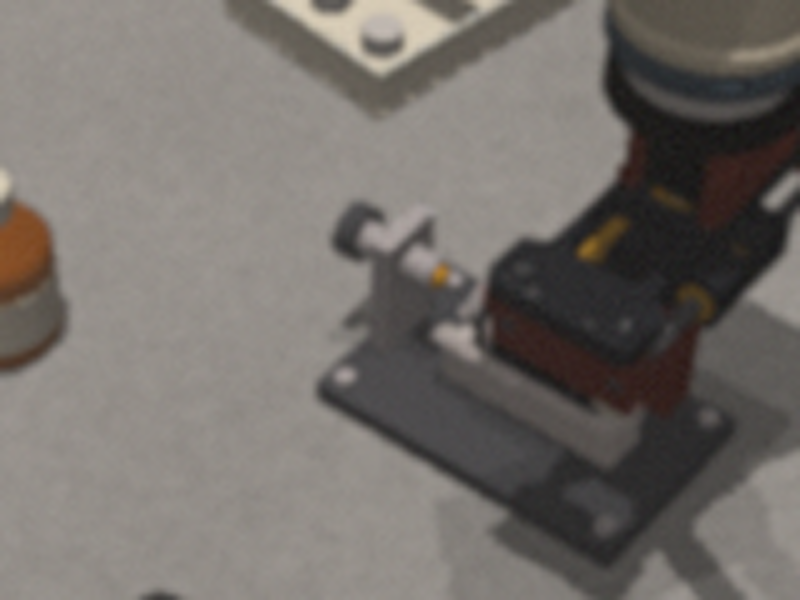

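View pics/d_scene.png

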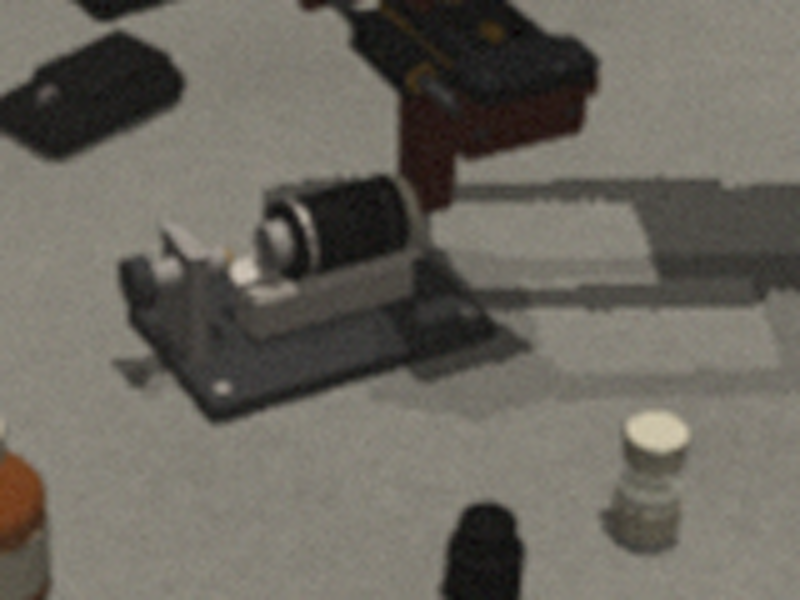

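Finger is on the cap ((430,190) in the scene crop), lens seated, and the tip (235,260) is still ahead of the nose. Push on.

>>> play_rows:
  series:
    - {"tx":-2,"ty":0,"tz":0,"turn":0}
    - {"tx":-2,"ty":0,"tz":0,"turn":0}
    - {"tx":-2,"ty":0,"tz":0,"turn":0}
    - {"tx":-2,"ty":0,"tz":0,"turn":0}
    - {"tx":-2,"ty":0,"tz":0,"turn":0}
    - {"tx":-2,"ty":0,"tz":0,"turn":0}

```text
time: 20.1
position: [0.4737, -0.197, 0.2384]
ee_rot: [[-0.999, 0.045, 0.02], [0.045, 0.999, -0.015], [-0.02, -0.014, -1.0]]
force: [-2.1, -0.6, 0.4]
opening: 0.0005
```

```bash
python3 -c "
from bl import *
tip()"
```

```text
t 20.1 tip blk [-49.96  -0.33  56.42] ctr@z58 [-50.   -0.3  58. ] lean fwd 0.0204 yaw 177.42 Fx blk -2.05 Fz 0.4 op 0.0005
```

>>> play_rows:
  series:
    - {"tx":-1.5,"ty":0,"tz":0,"turn":0}
    - {"tx":-1.5,"ty":0,"tz":0,"turn":0}
    - {"tx":-1,"ty":0,"tz":0,"turn":0}

```text
time: 20.4
position: [0.4782, -0.1972, 0.2384]
ee_rot: [[-0.999, 0.045, 0.02], [0.045, 0.999, -0.015], [-0.02, -0.014, -1.0]]
force: [-1.5, 0.3, -1.3]
opening: 0.0006
```

```bash
python3 -c "
from bl import *
tip()"
```

```text
t 20.4 tip blk [-45.43  -0.34  56.46] ctr@z58 [-45.46  -0.32  58.  ] lean fwd 0.0204 yaw 177.43 Fx blk -1.52 Fz -1.27 op 0.0006
```

>>> play_rows:
  series:
    - {"tx":-0.8,"ty":0,"tz":0,"turn":0}
    - {"tx":-0.8,"ty":0,"tz":0,"turn":0}
    - {"tx":-0.8,"ty":0,"tz":0,"turn":0}

```text
time: 20.7
position: [0.4808, -0.1973, 0.2384]
ee_rot: [[-0.999, 0.045, 0.019], [0.045, 0.999, -0.015], [-0.02, -0.014, -1.0]]
force: [-0.9, 0.0, -0.4]
opening: 0.0007
```

```bash
python3 -c "
from bl import *
tip()"
```

```text
t 20.7 tip blk [-42.91  -0.32  56.48] ctr@z58 [-42.94  -0.3   58.  ] lean fwd 0.0201 yaw 177.43 Fx blk -0.87 Fz -0.4 op 0.0007
```

>>> play_rows:
  series:
    - {"tx":-0.6,"ty":0,"tz":0,"turn":0}
    - {"tx":-0.6,"ty":0,"tz":0,"turn":0}

```text
time: 20.9
position: [0.482, -0.1974, 0.2384]
ee_rot: [[-0.999, 0.045, 0.019], [0.045, 0.999, -0.015], [-0.02, -0.014, -1.0]]
force: [-1.7, 0.9, 0.1]
opening: 0.0003
```

>>> play_rows:
  series:
    - {"tx":-0.6,"ty":0,"tz":0,"turn":0}

```text
time: 21.0
position: [0.4826, -0.1974, 0.2384]
ee_rot: [[-0.999, 0.045, 0.019], [0.045, 0.999, -0.015], [-0.02, -0.014, -1.0]]
force: [-0.8, 0.1, 0.1]
opening: 0.0004
```

```bash
python3 -c "
from bl import *
tip()"
```

```text
t 21.0 tip blk [-41.09  -0.35  56.49] ctr@z58 [-41.12  -0.33  58.  ] lean fwd 0.0199 yaw 177.42 Fx blk -0.8 Fz 0.14 op 0.0004
```

>>> play_rows:
  series:
    - {"tx":-0.5,"ty":0,"tz":0,"turn":0}

```text
time: 21.1
position: [0.4831, -0.1974, 0.2384]
ee_rot: [[-0.999, 0.045, 0.019], [0.045, 0.999, -0.015], [-0.02, -0.014, -1.0]]
force: [-2.2, 0.2, 0.5]
opening: 0.0006
```

>>> play_rows:
  series:
    - {"tx":-0.5,"ty":0,"tz":0,"turn":0}

```text
time: 21.2
position: [0.4834, -0.1975, 0.2384]
ee_rot: [[-0.999, 0.045, 0.018], [0.045, 0.999, -0.015], [-0.019, -0.014, -1.0]]
force: [-4.5, 1.0, 1.0]
opening: 0.0005
```

>>> play_rows:
  series:
    - {"tx":-0.5,"ty":0,"tz":0,"turn":0}

```text
time: 21.3
position: [0.4837, -0.1975, 0.2384]
ee_rot: [[-0.999, 0.045, 0.017], [0.045, 0.999, -0.015], [-0.017, -0.014, -1.0]]
force: [-4.3, -0.1, 2.1]
opening: 0.001
```

>>> play_rows:
  series:
    - {"tx":-0.6,"ty":0,"tz":0,"turn":0}

```text
time: 21.4
position: [0.484, -0.1975, 0.2384]
ee_rot: [[-0.999, 0.045, 0.016], [0.045, 0.999, -0.015], [-0.016, -0.014, -1.0]]
force: [-5.3, 0.0, 2.7]
opening: 0.0006
```

>>> play_rows:
  series:
    - {"tx":-0.8,"ty":0,"tz":0,"turn":0}

```text
time: 21.5
position: [0.4845, -0.1976, 0.2384]
ee_rot: [[-0.999, 0.046, 0.014], [0.045, 0.999, -0.014], [-0.015, -0.014, -1.0]]
force: [-6.7, 1.1, 3.0]
opening: 0.0005
```

```bash
python3 -c "
from bl import *
tip()"
```

```text
t 21.5 tip blk [-40.21  -0.35  56.47] ctr@z58 [-40.23  -0.33  58.  ] lean fwd 0.0145 yaw 177.4 Fx blk -6.76 Fz 3.03 op 0.0005
```

Hard contact felt at finger centre -40.2, close to the predicted home position. I raise to about 12 N, then hold on the held target.

>>> play_rows:
  series:
    - {"tx":-1.1,"ty":0,"tz":0,"turn":0}

```text
time: 21.6
position: [0.4851, -0.1977, 0.2385]
ee_rot: [[-0.999, 0.046, 0.012], [0.046, 0.999, -0.014], [-0.012, -0.014, -1.0]]
force: [-8.3, 0.1, 4.7]
opening: 0.0002
```

>>> play_rows:
  series:
    - {"tx":-1.4,"ty":0,"tz":0,"turn":0}

```text
time: 21.7
position: [0.4858, -0.1977, 0.2385]
ee_rot: [[-0.999, 0.046, 0.008], [0.046, 0.999, -0.014], [-0.009, -0.013, -1.0]]
force: [-10.7, 0.9, 4.5]
opening: 0.0003
```

```bash
python3 -c "
from bl import *
from plant import manip
tip()
for i in range(4): manip.snapshot('side'); tip()
"
```

```text
t 21.7 tip blk [-39.9   -0.34  56.53] ctr@z58 [-39.91  -0.32  58.  ] lean fwd 0.009 yaw 177.37 Fx blk -10.75 Fz 4.51 op 0.0003
t 21.75 tip blk [-39.89  -0.36  56.49] ctr@z58 [-39.91  -0.34  58.  ] lean fwd 0.0088 yaw 177.37 Fx blk -8.88 Fz 4.75 op 0.0003
t 21.8 tip blk [-39.89  -0.37  56.5 ] ctr@z58 [-39.9   -0.35  58.  ] lean fwd 0.0089 yaw 177.37 Fx blk -8.19 Fz 4.89 op 0.0003
t 21.85 tip blk [-39.86  -0.35  56.54] ctr@z58 [-39.87  -0.33  58.  ] lean fwd 0.0091 yaw 177.37 Fx blk -9.27 Fz 4.29 op 0.0005
t 21.9 tip blk [-39.87  -0.35  56.51] ctr@z58 [-39.89  -0.33  58.  ] lean fwd 0.0091 yaw 177.37 Fx blk -9.39 Fz 3.42 op 0.0006
```

>>> play_rows:
  series:
    - {"tx":-1.7,"ty":0,"tz":0,"turn":0}

```text
time: 22.0
position: [0.4866, -0.1978, 0.2385]
ee_rot: [[-0.999, 0.046, 0.005], [0.046, 0.999, -0.013], [-0.005, -0.013, -1.0]]
force: [-10.7, 1.5, 5.0]
opening: 0.0005
```

```bash
python3 -c "
from bl import *
from plant import manip
tip()
for i in range(11): manip.snapshot('side'); tip()
"
```

```text
t 22.0 tip blk [-39.76  -0.35  56.52] ctr@z58 [-39.77  -0.33  58.  ] lean fwd 0.0053 yaw 177.35 Fx blk -10.8 Fz 5.0 op 0.0005
t 22.05 tip blk [-39.75  -0.34  56.5 ] ctr@z58 [-39.75  -0.32  58.  ] lean fwd 0.005 yaw 177.35 Fx blk -10.55 Fz 4.09 op 0.0003
t 22.1 tip blk [-39.74  -0.36  56.5 ] ctr@z58 [-39.74  -0.34  58.  ] lean fwd 0.0051 yaw 177.35 Fx blk -11.26 Fz 4.71 op 0.0005
t 22.15 tip blk [-39.78  -0.33  56.45] ctr@z58 [-39.79  -0.31  58.  ] lean fwd 0.0051 yaw 177.35 Fx blk -9.97 Fz 4.27 op 0.0
t 22.2 tip blk [-39.75  -0.35  56.49] ctr@z58 [-39.75  -0.33  58.  ] lean fwd 0.0052 yaw 177.35 Fx blk -10.4 Fz 5.51 op 0.0005
t 22.25 tip blk [-39.76  -0.36  56.49] ctr@z58 [-39.77  -0.34  58.  ] lean fwd 0.0052 yaw 177.35 Fx blk -9.26 Fz 4.93 op 0.0002
t 22.3 tip blk [-39.74  -0.37  56.51] ctr@z58 [-39.75  -0.35  58.  ] lean fwd 0.0053 yaw 177.35 Fx blk -10.12 Fz 5.05 op 0.0005
t 22.35 tip blk [-39.74  -0.35  56.52] ctr@z58 [-39.75  -0.33  58.  ] lean fwd 0.0053 yaw 177.35 Fx blk -9.36 Fz 5.2 op 0.0003
t 22.4 tip blk [-39.77  -0.35  56.47] ctr@z58 [-39.78  -0.33  58.  ] lean fwd 0.0052 yaw 177.35 Fx blk -9.57 Fz 6.13 op 0.0007
t 22.45 tip blk [-39.74  -0.34  56.49] ctr@z58 [-39.75  -0.32  58.  ] lean fwd 0.0053 yaw 177.35 Fx blk -10.99 Fz 5.18 op 0.0002
t 22.5 tip blk [-39.75  -0.37  56.49] ctr@z58 [-39.76  -0.35  58.  ] lean fwd 0.0053 yaw 177.35 Fx blk -10.37 Fz 4.39 op 0.0003
t 22.55 tip blk [-39.74  -0.36  56.49] ctr@z58 [-39.75  -0.34  58.  ] lean fwd 0.0053 yaw 177.35 Fx blk -9.18 Fz 5.15 op 0.0002
```

>>> play_rows:
  series:
    - {"tx":-2.1,"ty":0,"tz":0,"turn":0}

```text
time: 22.65
position: [0.4876, -0.1979, 0.2385]
ee_rot: [[-0.999, 0.047, -0.0], [0.047, 0.999, -0.013], [-0.001, -0.013, -1.0]]
force: [-12.1, 1.6, 6.1]
opening: 0.0003
```

```bash
python3 -c "
from bl import *
from plant import manip
tip()
for i in range(10): manip.snapshot('side'); tip()
"
```

```text
t 22.65 tip blk [-39.64  -0.35  56.48] ctr@z58 [-39.64  -0.33  58.  ] lean fwd 0.0006 yaw 177.32 Fx blk -12.2 Fz 6.14 op 0.0003
t 22.7 tip blk [-39.57  -0.38  56.47] ctr@z58 [-39.57  -0.36  58.  ] lean fwd 0.0003 yaw 177.32 Fx blk -11.78 Fz 6.59 op 0.0004
t 22.75 tip blk [-39.55  -0.38  56.5 ] ctr@z58 [-39.55  -0.36  58.  ] lean fwd 0.0005 yaw 177.32 Fx blk -11.35 Fz 5.93 op 0.0005
t 22.8 tip blk [-39.6   -0.36  56.44] ctr@z58 [-39.6   -0.34  58.  ] lean fwd 0.0005 yaw 177.33 Fx blk -10.76 Fz 5.5 op 0.0005
t 22.85 tip blk [-39.56  -0.37  56.47] ctr@z58 [-39.56  -0.35  58.  ] lean fwd 0.0006 yaw 177.33 Fx blk -11.72 Fz 4.81 op 0.0004
t 22.9 tip blk [-39.57  -0.37  56.45] ctr@z58 [-39.57  -0.35  58.  ] lean fwd 0.0006 yaw 177.33 Fx blk -11.21 Fz 5.87 op 0.0006
t 22.95 tip blk [-39.55  -0.36  56.46] ctr@z58 [-39.55  -0.34  58.  ] lean fwd 0.0007 yaw 177.33 Fx blk -11.56 Fz 6.93 op 0.0006
t 23.0 tip blk [-39.55  -0.38  56.46] ctr@z58 [-39.56  -0.36  58.  ] lean fwd 0.0007 yaw 177.33 Fx blk -11.33 Fz 5.31 op 0.0008
t 23.05 tip blk [-39.58  -0.39  56.47] ctr@z58 [-39.59  -0.37  58.  ] lean fwd 0.0006 yaw 177.32 Fx blk -11.41 Fz 5.01 op 0.0007
t 23.1 tip blk [-39.58  -0.38  56.46] ctr@z58 [-39.58  -0.36  58.  ] lean fwd 0.0006 yaw 177.33 Fx blk -11.3 Fz 5.95 op 0.0003
t 23.15 tip blk [-39.56  -0.37  56.47] ctr@z58 [-39.56  -0.36  58.  ] lean fwd 0.0007 yaw 177.32 Fx blk -12.25 Fz 5.17 op 0.0006
```

About 11.5 N held for over half a second. Backing off gently.

>>> play_rows:
  series:
    - {"tx":1,"ty":0,"tz":0,"turn":0}
    - {"tx":2,"ty":0,"tz":0,"turn":0}
    - {"tx":5,"ty":0,"tz":0,"turn":0}
    - {"tx":10,"ty":0,"tz":0,"turn":0}
    - {"tx":15,"ty":0,"tz":0,"turn":0}
    - {"tx":15,"ty":0,"tz":0,"turn":0}
    - {"tx":5,"ty":0,"tz":-15,"turn":0}
    - {"tx":0,"ty":0,"tz":-25,"turn":0}
    - {"tx":0,"ty":0,"tz":-30,"turn":0}
    - {"tx":0,"ty":0,"tz":-20,"turn":0}
    - {"tx":0,"ty":0,"tz":0,"turn":0}

```text
time: 24.25
position: [0.4303, -0.1935, 0.3358]
ee_rot: [[-0.999, 0.047, 0.01], [0.046, 0.999, -0.015], [-0.01, -0.014, -1.0]]
force: [-0.3, 0.4, 1.2]
opening: 0.0005
```

```bash
python3 - <<'E'
from bl import *
import cv2
from plant import manip
tip(); wsnap('w8')
for n in ('side','scene'):
    d=manip.snapshot(n);cv2.imwrite(f'pics/e_{n}.png',cv2.resize(d['color'][130:250,230:390,::-1],None,fx=5,fy=5,interpolation=cv2.INTER_CUBIC))
W,c=wcloud('w8'); X=W.reshape(-1,3); X=X[np.isfinite(X[:,0])]
B=blk(X); L=B[(abs(B[:,0])<75)&(abs(B[:,1])<25)&(B[:,2]>60)&(B[:,2]<82)]
for lo in range(-60,70,6):
    q=L[(L[:,0]>lo)&(L[:,0]<lo+6)]
    if len(q)>8: print(lo,len(q),q[:,0].min().round(1),q[:,1].min().round(1),q[:,1].max().round(1),np.percentile(q[:,2],98).round(1))
tip()
E
```

```text
t 24.25 tip blk [-95.26   1.2  153.85] ctr@z58 [-94.27  -0.17  58.  ] lean fwd 0.0104 yaw 177.34 Fx blk -0.35 Fz 1.16 op 0.0005
18 21 19.5 -1.9 2.7 79.0
24 29 24.2 -2.0 2.7 78.5
30 35 30.1 -2.9 3.6 79.0
36 9 36.4 -3.9 3.6 78.4
42 19 44.0 -4.2 3.7 71.2
48 19 48.0 -4.3 3.7 69.6
54 35 54.3 -4.4 3.7 67.2
60 54 60.0 -4.4 3.7 74.1
t 24.4 tip blk [-96.73   1.9  149.04] ctr@z58 [-96.37   0.87  58.  ] lean fwd 0.004 yaw 177.34 Fx blk -0.21 Fz -0.94 op 0.0003
```

View pics/e_side.png

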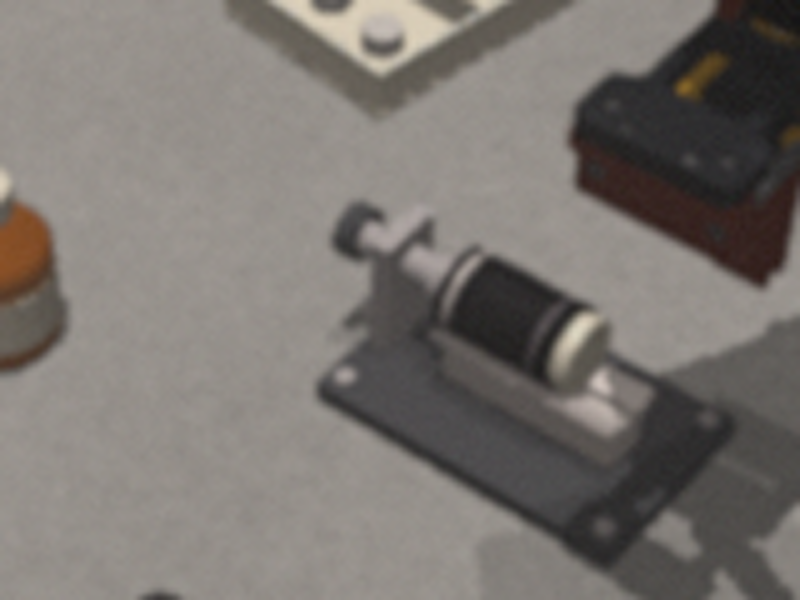

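View pics/e_scene.png

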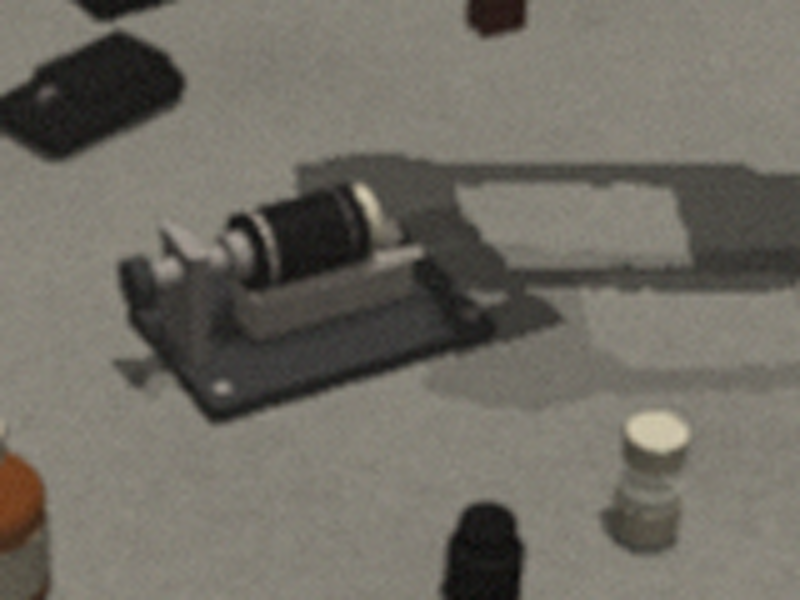

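View pics/w8.png

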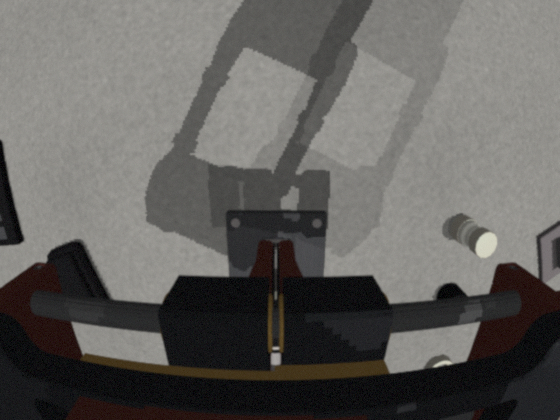

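The lens lies in the V against the stop: in the side crop its nose is at the screw (425,270) and the orange tip ring is no longer visible. The jar, vial and spare barrel stand as before. I'll take one measurement from the side to check alignment.

>>> play_rows:
  series:
    - {"tx":-10,"ty":20,"tz":-3,"turn":0}
    - {"tx":-25,"ty":30,"tz":-3,"turn":0}
    - {"tx":-35,"ty":35,"tz":0,"turn":0}
    - {"tx":-35,"ty":30,"tz":0,"turn":0}
    - {"tx":-15,"ty":10,"tz":0,"turn":0}
    - {"tx":0,"ty":0,"tz":0,"turn":0}
    - {"tx":0,"ty":0,"tz":0,"turn":0}

```text
time: 25.1
position: [0.5583, -0.0698, 0.3224]
ee_rot: [[-0.999, 0.049, -0.015], [0.049, 0.999, -0.008], [0.014, -0.008, -1.0]]
force: [-0.9, -0.2, 1.4]
opening: 0.0005
```

```bash
python3 - <<'E'
from bl import *
tip(); wsnap('w9')
W,c=wcloud('w9'); X=W.reshape(-1,3); X=X[np.isfinite(X[:,0])]
B=blk(X); L=B[(abs(B[:,0])<75)&(abs(B[:,1])<25)&(B[:,2]>60)&(B[:,2]<82)]
for lo in range(-60,70,6):
    q=L[(L[:,0]>lo)&(L[:,0]<lo+6)]
    if len(q)>8: 
        t=q[q[:,2]>np.percentile(q[:,2],80)]
        print(lo,len(q),q[:,0].min().round(1),q[:,1].min().round(1),q[:,1].max().round(1),np.percentile(q[:,2],98).round(1),"crest y",t[:,1].mean().round(2))
E
```

```text
t 25.1 tip blk [ 22.5  131.68 140.47] ctr@z58 [ 21.31 130.99  58.  ] lean fwd -0.0144 yaw 177.19 Fx blk -0.84 Fz 1.35 op 0.0005
-36 10 -30.2 -8.4 9.1 70.7 crest y 1.02
-30 321 -30.0 -14.8 18.8 76.8 crest y 0.28
-24 331 -24.0 -16.4 19.9 78.6 crest y 0.8
-18 322 -18.0 -17.1 20.1 78.9 crest y 0.34
-12 326 -12.0 -15.6 19.6 78.8 crest y 0.31
-6 313 -6.0 -16.7 20.4 78.7 crest y 1.05
0 321 0.0 -16.4 20.4 78.9 crest y 0.07
6 308 6.0 -17.0 20.1 78.8 crest y 0.37
12 306 12.0 -17.1 20.4 78.7 crest y 0.32
18 298 18.0 -17.1 20.2 78.5 crest y 0.41
24 302 24.0 -16.8 19.7 78.5 crest y 0.3
30 285 30.0 -17.3 20.1 78.9 crest y 0.49
36 128 36.0 -16.1 20.0 78.5 crest y 0.51
42 161 42.0 -10.5 12.1 70.6 crest y -0.71
48 77 48.0 -5.5 11.5 69.1 crest y 1.29
54 96 54.0 -6.3 8.2 66.8 crest y -0.07
60 356 60.0 -17.2 17.0 76.3 crest y 0.72
66 261 66.1 -17.1 17.5 77.2 crest y 1.22
```

View pics/w9.png

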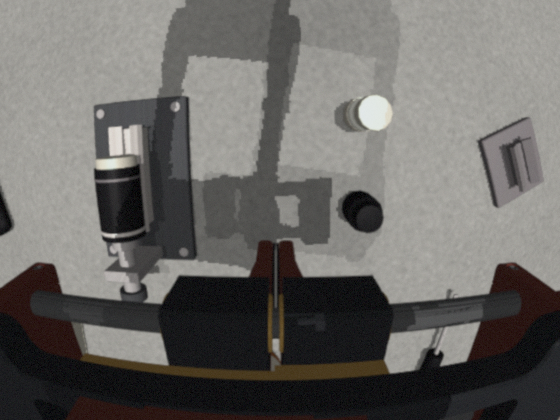

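Cap face at block x ≈ -30, so the nose is at ≈ +48, about 3 mm past where the tip first stood. The crest is level at 78.7 mm and straight within about 0.5 mm, and the gripper is clear. Handing in.

```bash
python3 -c "
from plant import manip
print(manip.finish_job())"
```

```text
the job is handed in; nothing more can be done
None
```

I took the lens from its cradle, laid it in the V with the nose about 45 mm short of the bracket face, and pushed it home by its cap. I backed off and handed the job in at about 25 s; no verdict was reported.

- **Pressing:** I felt the hard stop and held about 10 N for 0.55 s, then about 11.5 N for 0.5 s. The readings averaged a little under your 12 N, with no sampled reading above 12.3 N. The fingers also pressed down on the lens with about 5–6 N meanwhile.
- **Last camera check:**
  - The cap was where the fingers left it, with the nose about 17 mm before the bracket face. That is roughly 3 mm past where the tip first stood, so the tip is pressed in and its orange ring is no longer visible.
  - The barrel is level along its length, with its axis within about 0.5 mm of the groove line. The gripper was clear.
- **Not checked directly:** I had no reading of the spring's force on the nose after release; that it still bears on the tip is inferred from the position. The flank loads are also only inferred, from the wrist force.
- **Bystanders:** The ones visible in the last pictures looked unmoved, but I did not measure them again.
- **Arm behaviour:** The tool tilted by up to about 2° with fast moves. Before pushing I spent several seconds correcting that so the fingers would bear near the lens axis.

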